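Sort press tie bolts through a gauge plate and lock the caddy

TASK

Pack the press's tie bolts for carrying: put every bolt lying on the bench into the round caddy, each lying flat in the compartment whose gauge slot is the shortest one it will go through. Then set the blue lid in the caddy's mouth with its lugs in the notches, push it down against the sprung seal and turn it a quarter-turn clockwise until it is fully locked, with its lugs at the orange marks, and let go. Do not disturb the mould, the wrench or the oil bottle.

Things in the scene. Friction and masses are not known exactly. Their poses are not given: they have to be found in the camera images.
- caddy: Round grey bolt caddy fixed to the bench, 242 mm across, 82 mm high. Origin: centre of its underside, z up. In it lies a bright gauge plate (top 60 mm up) with three parallel slots along the caddy's x, each the mouth of a compartment of the same plan, floor 8 mm up, holding two bolts one on the other. A 40 mm wide finger gap (|x| < 20 mm) crosses all slots, open to the floor, |y| up to 90 mm.
- slot_short (a point): Centre of the short gauge slot's mouth, at the plate's top (caddy x 0, y -52, z 60 mm): slot 90 mm long (along x, the caddy's x), 36 mm wide, compartment 52 mm deep. It takes the 80 mm bolts.
- slot_medium (a point): Centre of the medium gauge slot's mouth, at the plate's top (caddy x 0, y +52, z 60 mm): 120 mm long along x, 36 mm wide, 52 mm deep. It takes the 110 mm bolts; an 80 mm bolt would pass too, but belongs in the short one.
- slot_long (a point): Centre of the long gauge slot's mouth, at the plate's top (caddy x 0, y 0, z 60 mm): 150 mm long along x, 36 mm wide, 52 mm deep. The 140 mm bolts go only in here; shorter ones would pass too, but belong elsewhere.
- notch (a point): Middle of one of the two open notches of the bayonet mouth (at the caddy's +y; the other at -y), 109 mm from the axis, 82 mm up. The mouth is an inward steel flange, 74 to 82 mm up, 209 mm inside diameter, with the two notches, each about 67 mm wide and as deep as the drum (234 mm across inside), for the lid's lugs to pass.
- mark (a point): One of two orange marks on the flange, at the caddy's +x (the other at -x), 113 mm from the axis, 82 mm up: the lid's lugs stand under the marks when locked. Stops under the flange end the clockwise turn within about 4 degrees beyond the marks.
- seal (a joint): Sprung black rubber ring (193 mm mean diameter) round the gauge plate that bears the lid: travel in m, 0 when free (top 74 mm up), growing downwards to 0.010. 1500 N/m. It swivels freely with the lid.
- lid_grip (a point): Blue lid, 0.38 kg, 200 mm disc 8 mm thick, with two orange lugs at its +x and -x (30 mm wide, 6 mm high, flush with its underside, out to 113 mm) and a black bar grip on top along x, 120 long, 16 thick, 40 mm high. Point: middle of the bar, 28 mm above the underside, 20 mm below the bar's top; z up. In the mouth, bar along caddy y, lugs in the notches, it rests at about 99 mm up. See also lid.
- lid: The same lid, origin at the centre of its underside. Pushed down about 6 mm in the mouth (underside 64 to 67 mm up; some 8 N) it turns clockwise, seen from above, a quarter-turn from the notches to the marks, lugs under the flange, bar along caddy x. Let go, the seal lifts the lugs against the flange (underside about 68 mm up). Either way round will do.
- mould: Bystander: wooden ink mould with brass bands, 75 x 190 x 45 mm, lying on the bench; origin at the centre of its underside.
- wrench: Bystander: open-ended wrench, 200 mm long, lying on the bench; origin under its middle.
- oil: Bystander: oil bottle, 64 mm across, 130 mm high, standing on the bench; origin at the centre of its underside.
- bolt_a1_mid (a point): Tie bolt (may be absent), 80 mm long over all, about 0.2 kg: a square head and a square nut, each 24 x 24 mm and 14 mm thick, at the two ends of a round bright shank 16 mm in diameter. It lies flat with its axis 12 mm above what it lies on. The point is the bolt's middle, on its axis; x along the bolt. It fits the 90 mm slot.
- bolt_a2_mid (a point): Tie bolt (may be absent), 80 mm long over all, about 0.2 kg: a square head and a square nut, each 24 x 24 mm and 14 mm thick, at the two ends of a round bright shank 16 mm in diameter. It lies flat with its axis 12 mm above what it lies on. The point is the bolt's middle, on its axis; x along the bolt. It fits the 90 mm slot.
- bolt_b1_mid (a point): Tie bolt (may be absent), 110 mm long over all, about 0.25 kg: a square head and a square nut, each 24 x 24 mm and 14 mm thick, at the two ends of a round bright shank 16 mm in diameter. It lies flat with its axis 12 mm above what it lies on. The point is the bolt's middle, on its axis; x along the bolt. It fits the 120 mm slot.
- bolt_b2_mid (a point): Tie bolt (may be absent), 110 mm long over all, about 0.25 kg: a square head and a square nut, each 24 x 24 mm and 14 mm thick, at the two ends of a round bright shank 16 mm in diameter. It lies flat with its axis 12 mm above what it lies on. The point is the bolt's middle, on its axis; x along the bolt. It fits the 120 mm slot.
- bolt_c1_mid (a point): Tie bolt (may be absent), 140 mm long over all, about 0.3 kg: a square head and a square nut, each 24 x 24 mm and 14 mm thick, at the two ends of a round bright shank 16 mm in diameter. It lies flat with its axis 12 mm above what it lies on. The point is the bolt's middle, on its axis; x along the bolt. It fits the 150 mm slot.
- bolt_c2_mid (a point): Tie bolt (may be absent), 140 mm long over all, about 0.3 kg: a square head and a square nut, each 24 x 24 mm and 14 mm thick, at the two ends of a round bright shank 16 mm in diameter. It lies flat with its axis 12 mm above what it lies on. The point is the bolt's middle, on its axis; x along the bolt. It fits the 150 mm slot.
Things that resemble listed ones, but are neither listed nor needed, are in the scene too. What is shaped like the part that bears bolt_c2_mid but purple is not meant. Leave any red or turquoise look-alike of the part that bears bolt_b1_mid alone.

How it is judged:
By the outcome, as a careful person would: the job done as asked, in the order asked, and still so for the second after the job is handed in, with the robot touching nothing.
Of bolt_a1, bolt_a2, bolt_b1, bolt_b2, bolt_c1, bolt_c2 only 4 to 6 are there at a start; the rules pass over those that are not, and their reading is None.
At some moment in a run one of bolt_a1, bolt_a2, bolt_b1, bolt_b2, bolt_c1, bolt_c2 may be knocked a few centimetres aside while the robot is not near it.
Once in a run the grip may slacken for a moment while it holds something.
It also fails if it takes over 210 s, if anything falls off the work surface, if the arm or the gripper's body presses on something with over 40 N, if the wrist force passes 120 N, or if a joint passes its speed limit or range.

ROBOT

A 7-joint arm with a two-finger parallel gripper is mounted at the origin on the work surface. World frame = base frame: x ahead of the robot, y to its left, z up, the work surface at z = 0. Lengths are in m, angles in rad, forces in N, time in s.
With the tool pointing down it reaches from about 0.4 to 0.85 m from the base axis. Payload 10.4 kg.
Tool frame: the origin (TCP) lies between the finger pads; the fingertips stand 11 mm ahead of it and the grasp point (between the pads) lies 8 mm behind it (bot.tip_reach is the y of the fingertips in the tool frame, in m); y points along the fingers, z is the direction in which the jaws open and shut, and the axes are right-handed (so a half turn about y gives the same grasp; the last joint's range is limited). The gripper opens to 85 mm and grips with 20 to 120 N. Pads are 22 mm wide; open, the fingers measure 114 mm over their backs; the gripper's body (76 mm by 85 mm) begins 54 mm behind the grasp point. The pads swing forward as they close: fully open they stand 13 mm farther back than shut.
Start: joints at [-1.309, 0.332, -0.065, 1.46, 0.022, 1.35, -0.088], TCP at [0.176, 0.6, 0.242] pointing down, gripper open.
Joint ranges: [-2.6, 2.6], [-0.5, 2.12], [-1.47, 1.34], [0.16, 2.42], [-1.27, 4.41], [0.06, 2.06], [-2.6, 2.6]. Speed limits (rad/s): [2.22, 2.22, 2.79, 2.79, 3.14, 3.14, 3.14].

INTERFACE

Orientations are given as a rotation vector (axis times angle).
In Python, from workcell import bot gives the robot as it stands.
- The arm moves only by the tool drive_tool, never from a script. Its argument "plan" is a list of rows, each an object with "jaw": the closure, from 0 (fully open) to 1 (shut); "travel": the shift along the tool's x, y, z in cm, a list of three; "twist": the turn, a rotation vector about the tool's x, y, z in rad, a list of three. A call has 1 to 5 rows; each row is the pose to reach, as a shift and turn from the pose measured when the call began, along the tool's axes at that moment; what a row does not reach only later rows make up. A row lasts 1/8 s, in which the tool goes at most 62.5 mm and 10.7 degrees, less where a joint would pass 70% of its speed; a pose out of reach is approached as far as the arm can. A call with a gripper value outside its range is refused whole. The fingers move at their own pace and stop on an object; "squeeze" is the grip in N (left out, the last holds). Time passes only in rows, so rows that repeat a pose let the fingers close. It gives the time, the measured TCP pose, the force and the opening at its end, in the units of the state.
- bot.get_state(): the state, without advancing time (a new reading comes with each control period).
- bot.snapshot(name): name is "side" or "top" or "wrist"; returns the picture (420x560x3 uint8, red, green, blue); there is no depth.
- bot.get_calibration(name): a dict with "mtx" (3x3 intrinsics, pixels), "R" (3x3) and "t" (3): a world point X has camera coordinates R X + t. Camera axes: x right, y down, z forward; pixel columns grow to the right and rows downward; lengths in m; the calibration is good to about 2 mm. A picture is of the moment at which its call begins: read the wrist's pose just before it. get_calibration takes no time and is no camera call; for the wrist camera it gives the pose at the moment of the call.
- bot.close_job(): hands the job in, once; it reports no verdict.
The state is a dict: "time": time; "qpos": joint angles; "qvel": joint speeds; "tau": joint torques, N m; "ee_pos": TCP position; "ee_rot": TCP orientation; "contact_force": force on the tool from outside, world axes, zero at the start; "torque": the same for the moment, N m; "finger_gap": opening from 0.0 (shut) to 1.0 (fully open).
Only numpy, scipy, OpenCV 4.12 (cv2) and the standard library are available. Lean on these libraries where they do the work, as an engineer would, in place of code of your own. Each camera call takes 0.05 s, during which the arm holds its last target.

## Working session

There is one attempt and no reset: what is moved stays moved. The work goes in short steps, Python scripts to look and compute and a tool call to move; the robot and the scene stay as the last step left them, time stands still between calls to the robot, and variables do not carry over. Pictures are saved under pics/ and viewed, and the job is handed in when it is done.

Besides the shell and the picture viewer there is one more tool, called as a command line: name --argument value ..., lists and objects as JSON in quotes. drive_tool: Moves the arm, as the interface text tells. Its arguments: {"type":"object","properties":{"plan":{"type":"array","items":{"type":"object","properties":{"jaw":{"type":"number"},"travel":{"type":"array","items":{"type":"number"}},"twist":{"type":"array","items":{"type":"number"}}}}},"squeeze":{"type":"number"}},"required":["plan"]}

```bash
ls; mkdir -p pics
cat > h.py <<'E'
import numpy as np, cv2
from workcell import bot
from scipy.spatial.transform import Rotation as Rn
def save(n,im): cv2.imwrite(f'pics/{n}.png',cv2.cvtColor(im,cv2.COLOR_RGB2BGR))
def ray(c,uv,z):
    K=np.array(c['mtx']);R=np.array(c['R']);t=np.array(c['t'])
    d=R.T@np.linalg.inv(K)@np.array([uv[0],uv[1],1.]);o=-R.T@t
    return o+d*(z-o[2])/d[2]
def proj(c,X):
    p=np.array(c['mtx'])@(np.array(c['R'])@np.array(X)+np.array(c['t']));return p[:2]/p[2]
E
python3 - <<'E'
from h import *
for n in('side','top'):
    save(n+'0',bot.snapshot(n)); c=bot.get_calibration(n); print(n,c)
s=bot.get_state();print(s)
print(Rn.from_rotvec(s['ee_rot']).as_matrix())
E
```

```text
pics
side {'mtx': array([[544.33651934,   0.        , 283.75802321],
       [  0.        , 544.33651934, 210.85262335],
       [  0.        ,   0.        ,   1.        ]]), 'R': array([[ 0.89159304, -0.45281155,  0.00485208],
       [-0.24885567, -0.49889631, -0.83016464],
       [ 0.37832882,  0.73896155, -0.5574972 ]]), 't': array([-0.45935617,  0.17655529,  1.29278636])}
top {'mtx': array([[448.55820182,   0.        , 278.00852317],
       [  0.        , 448.55820182, 207.48432801],
       [  0.        ,   0.        ,   1.        ]]), 'R': array([[-0.04775661, -0.99885844, -0.00105827],
       [-0.97646402,  0.04690894, -0.21051739],
       [ 0.21032671, -0.00902023, -0.97758954]]), 't': array([0.01921038, 0.51786888, 1.19907149])}
{'time': 0.1, 'qpos': array([-1.30861205,  0.33283379, -0.06469423,  1.46082505,  0.0215719 ,
        1.3498626 , -0.08848094]), 'qvel': array([-0.00241479, -0.00163717, -0.00156508, -0.00134836,  0.00094138,
        0.00067087,  0.00061511]), 'tau': array([ 1.85624252e-03, -6.26741338e+01,  4.92975768e-02, -3.92431712e+01,
        1.61727320e-02,  6.87134758e-03,  3.24035966e-05]), 'ee_pos': array([0.17550571, 0.59954289, 0.24159517]), 'ee_rot': array([-1.56044303,  0.2236667 , -0.2234327 ]), 'contact_force': array([ 0.04992716,  0.96031435, -0.01477629]), 'torque': array([-0.0419067 , -0.0077025 ,  0.01847513]), 'finger_gap': 1.0015334316541484}
[[ 9.59729578e-01 -3.20998265e-04  2.80925317e-01]
 [-2.80925499e-01 -1.19255591e-03  9.59728838e-01]
 [ 2.69478566e-05 -9.99999237e-01 -1.23470778e-03]]
```

View pics/top0.png

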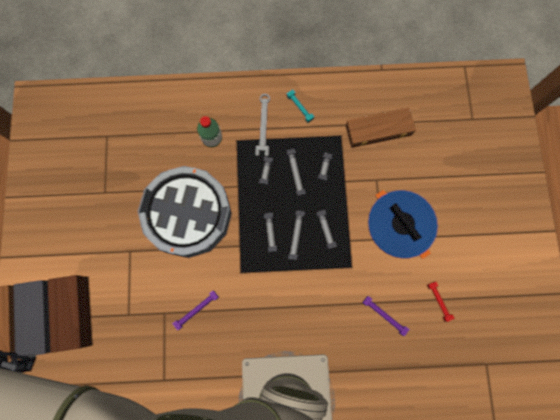

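View pics/side0.png

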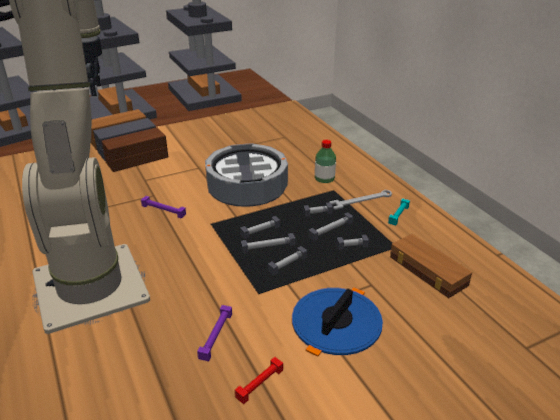

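Top view: six grey bolts on the black mat. Two short at (265,170) and (325,166), two medium at (270,232) and (326,229), and two long at (296,172) and (296,235). The caddy is at (185,211) and the lid at (403,223). The purple, red and turquoise bolts are decoys. Next I'll measure the bolts.

```bash
cat >> h.py <<'E'
MATBOX=(236,132,352,272)
def bolts(im,c,dbg=None):
    out=[]
    hsv=cv2.cvtColor(im,cv2.COLOR_RGB2HSV)
    quad=np.array([[238,140],[343,137],[350,268],[242,272]])
    m=np.zeros(im.shape[:2],np.uint8);cv2.fillPoly(m,[quad],1)
    g=((hsv[...,2]>55)&(hsv[...,1]<70)&(m>0)).astype(np.uint8)
    n,l,st,ce=cv2.connectedComponentsWithStats(g,connectivity=8)
    for i in range(1,n):
        if st[i,4]<60: continue
        ys,xs=np.where(l==i)
        P=np.array([ray(c,(x,y),0.014)[:2] for x,y in zip(xs,ys)])
        (cx,cy),(w,h),a=cv2.minAreaRect((P*1000).astype(np.float32))
        b=cv2.boxPoints(((cx,cy),(w,h),a)); e=[b[1]-b[0],b[2]-b[1]]
        e=max(e,key=np.linalg.norm); ang=np.degrees(np.arctan2(e[1],e[0]))%180
        out.append((cx,cy,max(w,h),min(w,h),ang,st[i,4],ce[i]))
    return out
E
python3 - <<'E'
from h import *
im=cv2.cvtColor(cv2.imread('pics/top0.png'),cv2.COLOR_BGR2RGB);c=bot.get_calibration('top')
for b in bolts(im,c): print(np.round(b[:6],1),np.round(b[6]))
save('t0crop',cv2.resize(im[130:275,230:355],None,fx=4,fy=4,interpolation=cv2.INTER_CUBIC))
save('t0cad',cv2.resize(im[160:262,130:240],None,fx=5,fy=5,interpolation=cv2.INTER_CUBIC))
save('t0lid',cv2.resize(im[180:268,355:450],None,fx=5,fy=5,interpolation=cv2.INTER_CUBIC))
E
```

```text
[670.7  28.3 138.3  48.5   5.9 386. ] [264. 159.]
[632.7 -62.7 141.6  25.6   9.9 339. ] [295. 172.]
[ 646.3 -149.6   83.2   25.5  163.1  200. ] [325. 166.]
[446.2 -54.4 141.7  25.  166.9 368. ] [296. 235.]
[ 458.6 -140.2  112.1   25.7   13.7  296. ] [326. 229.]
[457.6  20.3 111.4  24.2   4.2 296. ] [270. 232.]
```

View pics/t0crop.png

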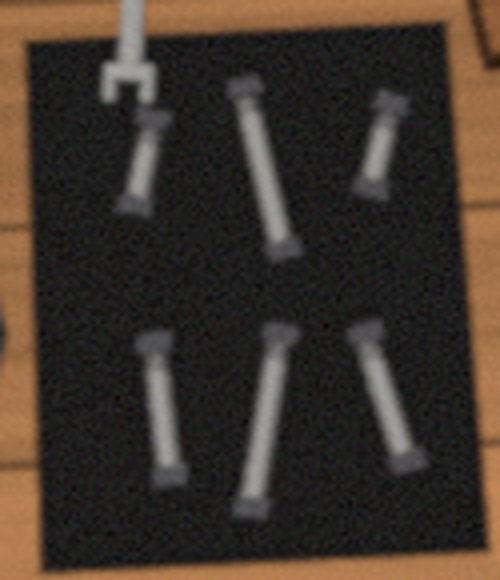

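View pics/t0cad.png

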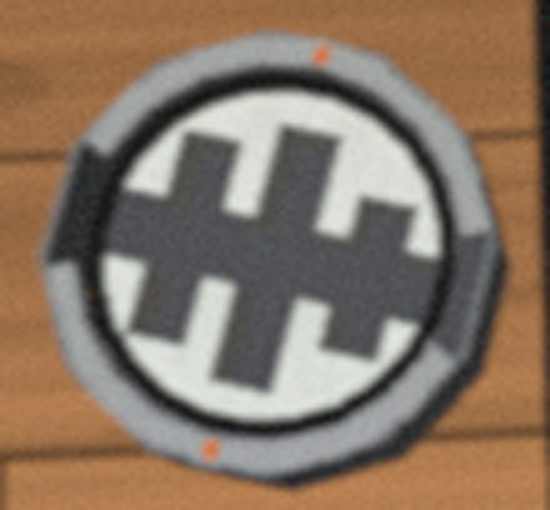

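View pics/t0lid.png

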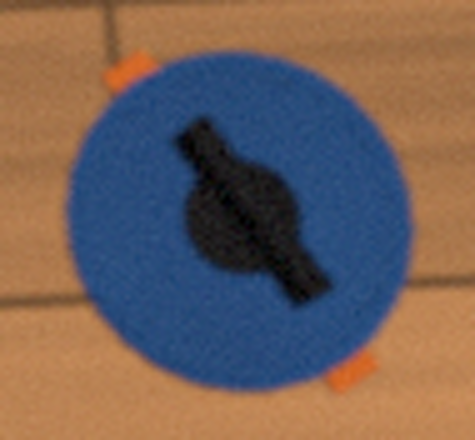

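```bash
cat >> h.py <<'E'
def blobs(im,lo,hi,minA=6):
    hsv=cv2.cvtColor(im,cv2.COLOR_RGB2HSV)
    g=cv2.inRange(hsv,np.array(lo),np.array(hi))
    n,l,st,ce=cv2.connectedComponentsWithStats(g,connectivity=8)
    return [(st[i,4],ce[i],l==i) for i in range(1,n) if st[i,4]>=minA]
E
python3 - <<'E'
from h import *
for n in('top','side'):
    im=cv2.cvtColor(cv2.imread(f'pics/{n}0.png'),cv2.COLOR_BGR2RGB);c=bot.get_calibration(n)
    for a,ce,_ in blobs(im,(3,190,170),(14,255,255),3): print(n,'or',a,np.round(ce,1),np.round(ray(c,ce,.082)*1000,1)[:2],np.round(ray(c,ce,.006)*1000,1)[:2])
    for a,ce,m in blobs(im,(105,120,50),(125,255,255),300):
        print(n,'blue',a,np.round(ce,1)); 
        cn=max(cv2.findContours(m.astype(np.uint8),0,1)[0],key=len)[:,0]
        P=np.array([ray(c,p,.008)[:2]*1000 for p in cn]).astype(np.float32); print(cv2.minEnclosingCircle(P),cv2.fitEllipse(P))
    # plate white
    for a,ce,m in blobs(im,(0,0,185),(179,40,255),300):
        print(n,'white',a,np.round(ce,1))
c=bot.get_calibration('top');im=cv2.cvtColor(cv2.imread('pics/top0.png'),cv2.COLOR_BGR2RGB)
hsv=cv2.cvtColor(im,cv2.COLOR_RGB2HSV)
w=((hsv[...,2]>170)&(hsv[...,1]<45)).astype(np.uint8); w[:, :140]=0;w[:,235:]=0;w[:165]=0;w[258:]=0
ys,xs=np.where(w);P=np.array([ray(c,(x,y),.06)[:2]*1000 for x,y in zip(xs,ys)],np.float32);print('plate',cv2.minEnclosingCircle(P))
E
```

```text
top or 29 [380.1 193.5] [ 538.2 -287.8] [ 556.2 -306.4]
top or 29 [425.2 254. ] [ 366.4 -392.5] [ 373.5 -417.7]
top blue 2947 [402.3 224. ]
((464.68768310546875, -361.7290344238281), 96.85820007324219) ((464.5489196777344, -361.86737060546875), (189.59747314453125, 191.1238250732422), 46.277984619140625)
top white 652 [190.4 191.3]
top white 546 [182.2 232.2]
side or 6 [324.3 140. ] [801.2 275.3] [882.  405.7]
side or 3 [329.  140.3] [813.5 266.6] [895.4 396.1]
side or 37 [357.8 290.2] [ 502.7 -372.6] [ 554.6 -304.8]
side or 57 [313.  349.7] [ 335.9 -473.7] [ 371.8 -415.6]
side or 6 [276.5 358.2] [ 265.5 -461.1] [ 294.6 -401.9]
side or 11 [265.  369.5] [ 235.3 -475.4] [ 261.4 -417.5]
side or 12 [252.2 380.5] [ 204.6 -487.1] [ 227.8 -430.4]
side or 6 [237.5 387. ] [ 175.9 -488.3] [ 196.4 -431.7]
side blue 3855 [336.9 322.5]
((460.09442138671875, -363.3041687011719), 100.52381896972656) ((460.6374206542969, -365.1723937988281), (184.48757934570312, 194.86825561523438), 21.530548095703125)
plate ((523.9052734375, 259.3948669433594), 118.0804443359375)
```

Run:
```python
from h import *
c=bot.get_calibration('top');im=cv2.cvtColor(cv2.imread('pics/top0.png'),cv2.COLOR_BGR2RGB)
hsv=cv2.cvtColor(im,cv2.COLOR_RGB2HSV).astype(float)
pts=[]
for (u,v) in((194,171),(172,250)):
    s=im[v-6:v+7,u-6:u+7].astype(float); w=np.clip(s[...,0]-s[...,2]-60,0,None); yy,xx=np.mgrid[v-6:v+7,u-6:u+7]
    # restrict inside radius
    w*=((xx-u)**2+(yy-v)**2<16)
    uv=((w*xx).sum()/w.sum(),(w*yy).sum()/w.sum()); X=ray(c,uv,.082); pts.append(X); print(uv,X)
d=pts[0]-pts[1];print((pts[0]+pts[1])/2,np.linalg.norm(d),np.degrees(np.arctan2(d[1],d[0])))
# plate white pixels fitted circle via outer boundary
w=((hsv[...,2]>140)&(hsv[...,1]<45)).astype(np.uint8)
l=np.zeros_like(w);cv2.circle(l,(185,211),37,1,-1);w&=l
ys,xs=np.where(w);hull=cv2.convexHull(np.c_[xs,ys].astype(np.int32))[:,0]
P=np.array([ray(c,p,.06)[:2]*1000 for p in hull],np.float32);print(cv2.fitEllipse(P))
# dark slots: angle - dark region inside circle
dk=((hsv[...,2]<120)).astype(np.uint8);l[:]=0;cv2.circle(l,(186,211),30,1,-1)
save('w',(w*255)[...,None].repeat(3,2)[160:262,130:240].repeat(5,0).repeat(5,1))
```

```text
(np.float64(193.85669781931463), np.float64(170.65109034267914)) [0.62845859 0.22369843 0.082     ]
(np.float64(171.64917127071823), np.float64(249.44751381215468)) [0.41112829 0.28501763 0.082     ]
[0.51979344 0.25435803 0.082     ] 0.22581520210138467 -15.756281193891647
((516.2547607421875, 252.70213317871094), (185.0205078125, 202.57223510742188), 118.943115234375)
```

View pics/w.png

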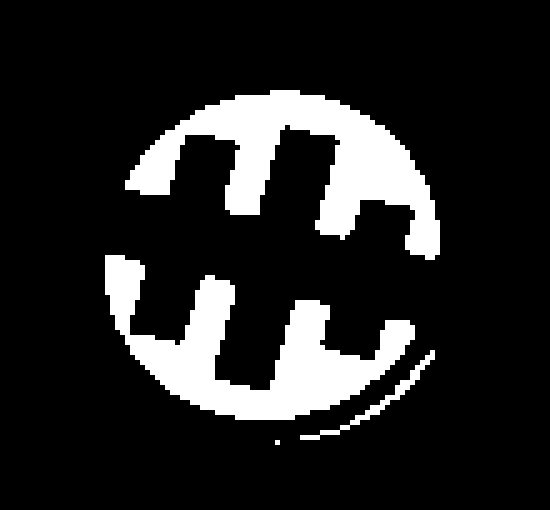

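```bash
cat >> h.py <<'E'
CAD=np.array([.520,.2545]);CYAW=-15.8
def cad(x,y):
    a=np.radians(CYAW);return CAD+np.array([x*np.cos(a)-y*np.sin(a),x*np.sin(a)+y*np.cos(a)])
def plan(x,y,z,od,free=True):
    """od: opening dir angle deg; free => mod 180 nearest to current"""
    s=bot.get_state();R=Rn.from_rotvec(s['ee_rot']).as_matrix();p=np.array(s['ee_pos'])
    cur=np.degrees(np.arctan2(R[1,2],R[0,2]))
    if free: od=cur+((od-cur+90)%180-90)
    a=np.radians(od);zz=np.array([np.cos(a),np.sin(a),0]);yy=np.array([0,0,-1.]);T=np.c_[np.cross(yy,zz),yy,zz]
    tr=R.T@(np.array([x,y,z])-p)*100; tw=Rn.from_matrix(R.T@T).as_rotvec()
    print('cur',np.round(p,4),'od %.1f'%cur,'t %.2f'%s['time'],'gap %.3f'%s['finger_gap'],'F',np.round(s['contact_force'],1),'q7 %.2f'%s['qpos'][6])
    print('travel',np.round(tr,2).tolist(),'|%.1f|'%np.linalg.norm(tr),'twist',np.round(tw,3).tolist())
E
python3 - <<'E'
from h import *
print(bot.tip_reach)
plan(.4576,.0203,.12,94.2)
im=cv2.cvtColor(cv2.imread('pics/top0.png'),cv2.COLOR_BGR2RGB);im[:156]=0
for b in bolts(im,bot.get_calibration('top')): print(np.round(b[:6],1),np.round(b[6]))
E
```

```text
0.011
cur [0.1755 0.5995 0.2416] od 73.7 t 0.10 gap 1.002 F [ 0.  1. -0.] q7 -0.09
travel [43.35, 12.22, -47.65] |65.6| twist [0.001, -0.358, -0.0]
[643.3  25.2  82.8  25.7 165.9 198. ] [265. 170.]
[622.7 -62.1 121.5  25.3  12.3 287. ] [296. 175.]
[ 642.6 -148.4   75.4   25.5  163.1  177. ] [324. 167.]
[446.2 -54.4 141.7  25.  166.9 368. ] [296. 235.]
[ 458.6 -140.2  112.1   25.7   13.7  296. ] [326. 229.]
[457.6  20.3 111.4  24.2   4.2 296. ] [270. 232.]
```

drive_tool --plan '[{"jaw": 0.4, "travel": [22, 3, -24], "twist": [0, -0.18, 0]}, {"jaw": 0.4, "travel": [22, 3, -24], "twist": [0, -0.18, 0]}, {"jaw": 0.4, "travel": [22, 3, -24], "twist": [0, -0.18, 0]}, {"jaw": 0.4, "travel": [22, 3, -24], "twist": [0, -0.18, 0]}, {"jaw": 0.4, "travel": [22, 3, -24], "twist": [0, -0.18, 0]}]' --squeeze 60

```text
time: 0.72
ee_pos: [0.3133, 0.3185, 0.213]
ee_rot: [-1.57, 0.083, -0.082]
contact_force: [0.5, 0.7, 0.3]
finger_gap: 0.599
```

```bash
python3 -c "
from h import *
plan(.4576,.0203,.11,94.2)"
```

```text
cur [0.3133 0.3185 0.213 ] od 84.0 t 0.72 gap 0.599 F [0.5 0.7 0.3] q7 0.57
travel [17.48, 10.32, -28.13] |34.7| twist [0.001, -0.178, -0.0]
```

drive_tool --plan '[{"jaw": 0.4, "travel": [17.5, 10.3, -28.1], "twist": [0, -0.178, 0]}, {"jaw": 0.4, "travel": [17.5, 10.3, -28.1], "twist": [0, -0.178, 0]}, {"jaw": 0.4, "travel": [17.5, 10.3, -28.1], "twist": [0, -0.178, 0]}, {"jaw": 0.4, "travel": [17.5, 10.3, -28.1], "twist": [0, -0.178, 0]}, {"jaw": 0.4, "travel": [17.5, 10.3, -28.1], "twist": [0, -0.178, 0]}]'

```text
time: 1.35
ee_pos: [0.4413, 0.0541, 0.122]
ee_rot: [-1.571, -0.058, 0.058]
contact_force: [0.9, 0.7, -0.2]
finger_gap: 0.6
```

```bash
python3 -c "
from h import *
save('w1',bot.snapshot('wrist'))
plan(.4576,.0203,.014,94.2)"
```

```text
cur [0.4426 0.0466 0.1202] od 93.8 t 1.40 gap 0.600 F [-2.2 -8.  -1. ] q7 1.45
travel [1.33, 10.63, -2.68] |11.0| twist [0.004, -0.007, -0.001]
```

View pics/w1.png

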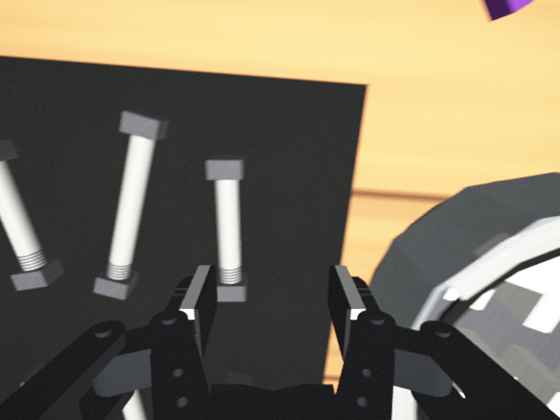

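The wrist view shows the medium bolt at (229,230), between the fingers and slightly left. I'll check its position from this view.

```bash
cat >> h.py <<'E'
def wbolts(im,c,show=True):
    """bolts on mat, from wrist cam: bright shanks + whole"""
    hsv=cv2.cvtColor(im,cv2.COLOR_RGB2HSV)
    g=((hsv[...,2]>150)&(hsv[...,1]<40)).astype(np.uint8)
    g=cv2.morphologyEx(g,cv2.MORPH_CLOSE,np.ones((7,7)))
    n,l,st,ce=cv2.connectedComponentsWithStats(g)
    for i in range(1,n):
        if st[i,4]<300: continue
        ys,xs=np.where(l==i);P=np.array([ray(c,(x,y),.014)[:2]*1000 for x,y in zip(xs,ys)],np.float32)
        (cx,cy),(w,h),a=cv2.minAreaRect(P);b=cv2.boxPoints(((cx,cy),(w,h),a));e=max([b[1]-b[0],b[2]-b[1]],key=np.linalg.norm)
        print('shank px',np.round(ce[i]),'xy',round(cx,1),round(cy,1),'LxW',round(max(w,h),1),round(min(w,h),1),'ang',round(np.degrees(np.arctan2(e[1],e[0]))%180,1), 'edge' if st[i,0]==0 or st[i,1]==0 or st[i,0]+st[i,2]>=560 or st[i,1]+st[i,3]>=420 else '')
E
python3 -c "
from h import *
save('w2',bot.snapshot('wrist')); c=bot.get_calibration('wrist')
im=cv2.cvtColor(cv2.imread('pics/w2.png'),cv2.COLOR_BGR2RGB)
wbolts(im,c); plan(.4576,.0203,.014,94.2)"
```

```text
shank px [142. 202.] xy 438.3 -44.7 LxW 126.8 15.7 ang 167.3 
shank px [240. 222.] xy 456.6 25.9 LxW 111.1 22.6 ang 3.2 
shank px [ 24. 217.] xy 455.2 -132.5 LxW 84.2 19.7 ang 13.7 edge
shank px [516. 274.] xy 490.6 228.7 LxW 100.3 96.0 ang 18.0 edge
shank px [501. 355.] xy 551.8 251.2 LxW 84.3 14.1 ang 51.0 
shank px [141. 405.] xy 623.8 -55.1 LxW 35.4 16.8 ang 8.3 edge
shank px [413. 408.] xy 611.2 183.6 LxW 42.8 17.5 ang 37.7 edge
cur [0.4413 0.0498 0.1208] od 93.7 t 1.45 gap 0.602 F [-0.4  0.2  0.7] q7 1.44
travel [1.46, 10.69, -3.02] |11.2| twist [0.004, -0.008, -0.002]
```

```bash
python3 -c "
from h import *
for k in range(2):
    c=bot.get_calibration('wrist'); im=bot.snapshot('wrist')
    wbolts(im,c); plan(.4576,.0203,.014,94.2)
for b in bolts(bot.snapshot('top'),bot.get_calibration('top')): print(np.round(b[:6],1),np.round(b[6]))
"
```

```text
shank px [138. 204.] xy 439.9 -47.6 LxW 126.3 15.7 ang 167.4 
shank px [236. 222.] xy 458.0 23.1 LxW 110.6 22.4 ang 3.8 
shank px [ 21. 221.] xy 456.9 -135.0 LxW 83.6 19.6 ang 13.7 edge
shank px [515. 274.] xy 474.6 239.0 LxW 107.9 96.3 ang 87.2 edge
shank px [497. 354.] xy 551.1 248.3 LxW 80.9 11.7 ang 51.6 
shank px [139. 406.] xy 624.4 -57.6 LxW 34.5 17.1 ang 8.3 edge
shank px [410. 406.] xy 606.7 185.3 LxW 38.9 22.9 ang 12.8 edge
cur [0.4408 0.0529 0.1214] od 93.9 t 1.50 gap 0.597 F [-0.3  0.7 -0. ] q7 1.43
travel [1.48, 10.75, -3.34] |11.4| twist [0.002, -0.006, -0.002]
shank px [134. 205.] xy 442.1 -48.1 LxW 130.6 16.0 ang 167.7 
shank px [231. 221.] xy 457.9 24.0 LxW 110.7 22.6 ang 5.1 
shank px [ 19. 223.] xy 457.0 -135.3 LxW 83.7 19.8 ang 13.8 edge
shank px [514. 275.] xy 491.7 227.7 LxW 106.7 104.7 ang 108.2 edge
shank px [490. 351.] xy 549.2 248.3 LxW 80.3 8.8 ang 51.6 
shank px [405. 405.] xy 605.9 184.0 LxW 41.2 22.9 ang 13.2 edge
shank px [136. 407.] xy 625.3 -57.1 LxW 33.3 17.4 ang 6.7 edge
cur [0.4406 0.0549 0.1219] od 94.0 t 1.55 gap 0.600 F [-0.   0.6 -0.6] q7 1.43
travel [1.47, 10.79, -3.55] |11.5| twist [0.002, -0.003, -0.002]
[ 541.7   12.4  394.4  185.2  180.  4643. ] [264. 224.]
[633.7 -62.2 140.6  24.6   9.2 323. ] [295. 172.]
[ 646.8 -150.3   81.7   24.8  162.7  194. ] [325. 166.]
[ 458.7 -140.4  110.2   25.4   13.7  284. ] [326. 229.]
```

drive_tool --plan '[{"jaw": 0.4, "travel": [1.5, 7, -3.4], "twist": [0, 0, 0]}, {"jaw": 0.4, "travel": [1.5, 10.8, -3.4], "twist": [0, 0, 0]}, {"jaw": 0.4, "travel": [1.5, 10.8, -3.4], "twist": [0, 0, 0]}, {"jaw": 0.4, "travel": [1.5, 10.8, -3.4], "twist": [0, 0, 0]}]'

```text
time: 2.1
ee_pos: [0.458, 0.0244, 0.0151]
ee_rot: [-1.571, -0.058, 0.059]
contact_force: [-0.0, -0.6, 0.7]
finger_gap: 0.599
```

drive_tool --plan '[{"jaw": 1, "travel": [0, 0, 0], "twist": [0, 0, 0]}, {"jaw": 1, "travel": [0, 0, 0], "twist": [0, 0, 0]}, {"jaw": 1, "travel": [0, 0, 0], "twist": [0, 0, 0]}, {"jaw": 1, "travel": [0, 0, 0], "twist": [0, 0, 0]}]'

```text
time: 2.6
ee_pos: [0.4587, 0.0251, 0.0166]
ee_rot: [-1.569, -0.059, 0.058]
contact_force: [-3.3, -0.0, 13.1]
finger_gap: 0.162
```

```bash
python3 -c "
from h import *
p=cad(0,.052);print(p)
plan(p[0],p[1],.15,74.2)"
```

```text
[0.53415857 0.30453534]
cur [0.4587 0.0251 0.0166] od 94.3 t 2.60 gap 0.162 F [-3.3 -0.  13.1] q7 1.64
travel [9.63, -13.31, 27.31] |31.9| twist [-0.001, 0.351, 0.001]
```

drive_tool --plan '[{"jaw": 1, "travel": [0, -6, 0], "twist": [0, 0, 0]}, {"jaw": 1, "travel": [0, -12, 0], "twist": [0, 0, 0]}, {"jaw": 1, "travel": [4, -13.3, 12], "twist": [0, 0.15, 0]}, {"jaw": 1, "travel": [8, -13.3, 20], "twist": [0, 0.3, 0]}, {"jaw": 1, "travel": [9.6, -13.3, 27.3], "twist": [0, 0.35, 0]}]'

```text
time: 3.22
ee_pos: [0.5095, 0.207, 0.1483]
ee_rot: [-1.557, 0.217, -0.22]
contact_force: [1.3, 0.3, -2.0]
finger_gap: 0.158
```

drive_tool --plan '[{"jaw": 1, "travel": [0, 0, 0], "twist": [0, 0, 0]}]'

```text
time: 3.35
ee_pos: [0.5088, 0.2128, 0.1482]
ee_rot: [-1.557, 0.212, -0.214]
contact_force: [-0.9, 0.0, -3.1]
finger_gap: 0.164
```

```bash
python3 -c "
from h import *
p=cad(0,.052);print(p)
plan(p[0],p[1],.13,74.2)
save('w3',bot.snapshot('wrist'));save('s3',bot.snapshot('side'));save('t3',bot.snapshot('top'))
plan(p[0],p[1],.13,74.2)
"
```

```text
[0.53415857 0.30453534]
cur [0.5088 0.2128 0.1482] od 74.4 t 3.35 gap 0.164 F [-0.9  0.  -3.1] q7 0.91
travel [-0.02, 1.86, 9.52] |9.7| twist [-0.004, 0.004, 0.001]
cur [0.5093 0.2061 0.1483] od 74.0 t 3.50 gap 0.161 F [-0.1 -0.1 -2.7] q7 0.92
travel [-0.32, 1.85, 10.14] |10.3| twist [-0.002, -0.003, 0.001]
```

View pics/w3.png

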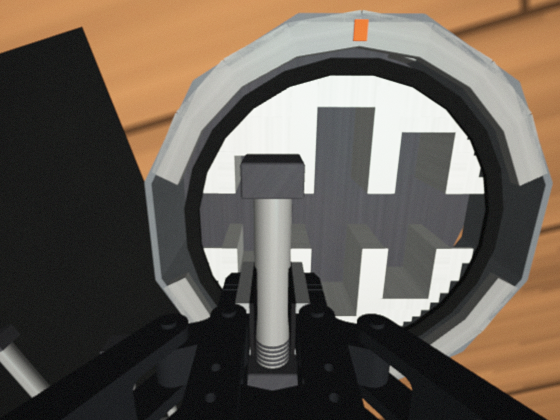

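View pics/s3.png

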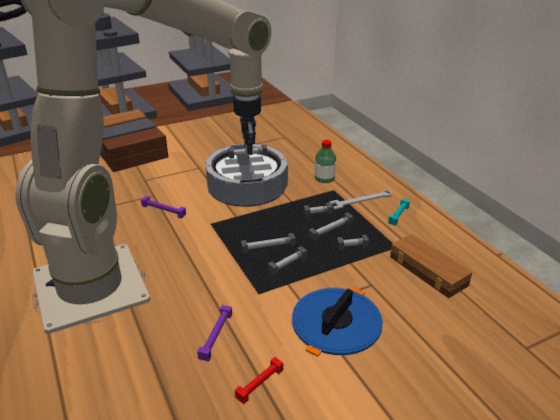

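View pics/t3.png

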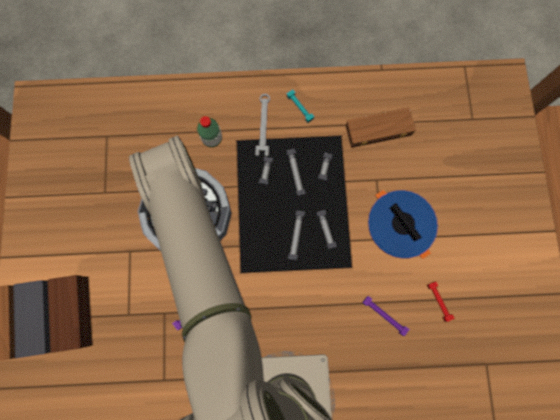

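```bash
python3 -c "
from h import *
c=bot.get_calibration('wrist'); im=bot.snapshot('wrist')
save('w4',im)
for a,ce,_ in blobs(im,(3,180,150),(18,255,255),60): print(a,np.round(ce),np.round(ray(c,ce,.082)*1000,1))
for x,y in ((-.113,0),(0,.052),(.06,.052),(-.06,.07),(-.06,.034),(-.075,.018),(-.075,-.018)):
    p=cad(x,y); z=.082 if x<-.1 else .06; print((x,y),np.round(proj(c,[p[0],p[1],z])))
p=cad(0,.052);plan(p[0],p[1],.13,74.2)
"
```

```text
259 [372.  24.] [410.1 288.   82. ]
(-0.113, 0) [367.  28.]
(0, 0.052) [421. 221.]
(0.06, 0.052) [411. 299.]
(-0.06, 0.07) [463. 130.]
(-0.06, 0.034) [405. 130.]
(-0.075, 0.018) [382. 105.]
(-0.075, -0.018) [323. 105.]
cur [0.5094 0.2056 0.1484] od 74.0 t 3.55 gap 0.159 F [ 0.5 -1.7 -2.3] q7 0.92
travel [-0.35, 1.86, 10.19] |10.4| twist [-0.002, -0.004, 0.001]
```

View pics/w4.png

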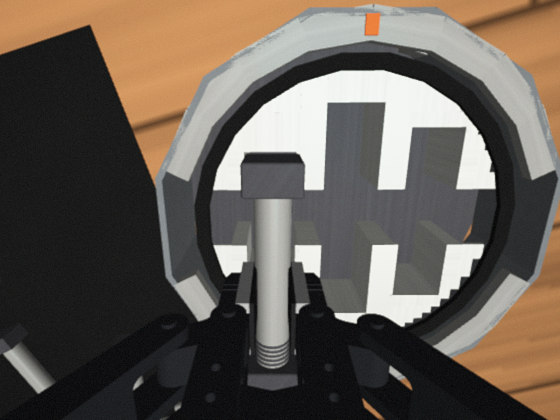

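```bash
python3 -c "
from h import *
s=bot.get_state();c=bot.get_calibration('wrist')
R=Rn.from_rotvec(s['ee_rot']).as_matrix();p=s['ee_pos']
for dx in(-.055,-.041,-.03,0.03,.055): print(dx,np.round(proj(c,p+R@np.array([dx,0.005,0])),1))
im=bot.snapshot('wrist');g=cv2.cvtColor(im,cv2.COLOR_RGB2GRAY)
for r in(210,240,270,300,330): print(r,[i for i in range(200,345) if g[r,i]>150][:1],[i for i in range(200,345) if g[r,i]>150 and i<320][-1:])
"
```

```text
-0.055 [271.5 167.5]
-0.041 [271.5 201.3]
-0.03 [271.5 226.5]
0.03 [271.6 345.5]
0.055 [271.6 387.4]
210 [262] [288]
240 [262] [287]
270 [223] [319]
300 [200] [286]
330 [263] [286]
```

```bash
sed -i 's/CAD=np.array(\[.520,.2545\])/CAD=np.array([.5195,.2565])/' h.py; python3 -c "
from h import *
p=cad(0,.052);plan(p[0],p[1],.11,74.2)
"
```

```text
cur [0.5095 0.2054 0.1485] od 73.9 t 3.60 gap 0.158 F [-0.2 -0.5 -1.7] q7 0.92
travel [-0.48, 3.87, 10.38] |11.1| twist [-0.002, -0.005, 0.001]
```

drive_tool --plan '[{"jaw": 1, "travel": [-0.5, 0, 5.5], "twist": [0, 0, 0]}, {"jaw": 1, "travel": [-0.5, 2, 10.4], "twist": [0, 0, 0]}, {"jaw": 1, "travel": [-0.5, 3.9, 10.4], "twist": [0, 0, 0]}, {"jaw": 1, "travel": [-0.5, 3.9, 10.4], "twist": [0, 0, 0]}, {"jaw": 1, "travel": [-0.5, 3.9, 10.4], "twist": [0, 0, 0]}]'

```text
time: 4.22
ee_pos: [0.5342, 0.305, 0.1106]
ee_rot: [-1.557, 0.22, -0.224]
contact_force: [0.4, -0.6, -1.8]
finger_gap: 0.158
```

```bash
python3 -c "
from h import *
c=bot.get_calibration('wrist'); im=bot.snapshot('wrist')
save('w5',im)
p=cad(0,.052);plan(p[0],p[1],.028,74.2)
"
```

```text
cur [0.5343 0.3054 0.1109] od 73.8 t 4.28 gap 0.156 F [ 0.4 -0.4 -1.4] q7 0.82
travel [-0.11, 8.29, 0.06] |8.3| twist [-0.003, -0.007, 0.002]
```

View pics/w5.png

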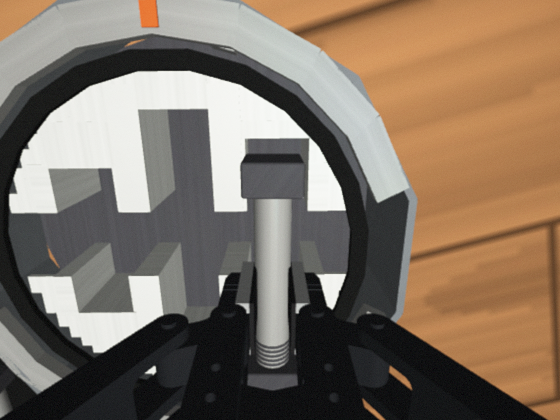

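```bash
python3 -c "
from h import *
s=bot.get_state();c=bot.get_calibration('wrist')
R=Rn.from_rotvec(s['ee_rot']).as_matrix();p=s['ee_pos']
print(np.round(proj(c,p+R@np.array([-.06,p[2]-.06,0])),1))
for uv in((247,138),(308,138),(139,109),(209,109)):
  X=ray(c,uv,.06)[:2];a=np.radians(CYAW);d=X-CAD;print(uv,X,d@[np.cos(a),np.sin(a)],d@[-np.sin(a),np.cos(a)])
"
```

```text
[271.6 142.1]
(247, 138) [0.47123068 0.31065552] -0.06119108381217345 0.03896663738951118
(308, 138) [0.48006653 0.34105428] -0.060966059478689244 0.07062269415229123
(139, 109) [0.44227928 0.26258622] -0.07596032226398756 -0.015169409159247164
(209, 109) [0.45213791 0.29653574] -0.07571795470326702 0.02018174588152992
```

```bash
sed -i 's/CAD=np.array(\[.5195,.2565\])/CAD=np.array([.519,.258])/' h.py; python3 -c "
from h import *
p=cad(0,.052);plan(p[0],p[1],.029,74.2)
"
```

```text
cur [0.5343 0.3054 0.1109] od 73.8 t 4.28 gap 0.156 F [ 0.4 -0.4 -1.4] q7 0.82
travel [-0.2, 8.19, 0.19] |8.2| twist [-0.003, -0.007, 0.002]
```

drive_tool --plan '[{"jaw": 1, "travel": [-0.2, 2, 0.2], "twist": [0, 0, 0]}, {"jaw": 1, "travel": [-0.2, 4.5, 0.2], "twist": [0, 0, 0]}, {"jaw": 1, "travel": [-0.2, 6, 0.2], "twist": [0, 0, 0]}, {"jaw": 1, "travel": [-0.2, 7.5, 0.2], "twist": [0, 0, 0]}, {"jaw": 1, "travel": [-0.2, 8.2, 0.2], "twist": [0, 0, 0]}]'

```text
time: 4.9
ee_pos: [0.5329, 0.308, 0.0279]
ee_rot: [-1.557, 0.22, -0.223]
contact_force: [0.1, 0.6, -2.8]
finger_gap: 0.16
```

drive_tool --plan '[{"jaw": 1, "travel": [0, 0, 0], "twist": [0, 0, 0]}]'

```text
time: 5.03
ee_pos: [0.5329, 0.3079, 0.0277]
ee_rot: [-1.557, 0.22, -0.223]
contact_force: [-0.2, 0.3, -2.3]
finger_gap: 0.156
```

drive_tool --plan '[{"jaw": 0.6, "travel": [0, 0, 0], "twist": [0, 0, 0]}, {"jaw": 0.6, "travel": [0, 0, 0], "twist": [0, 0, 0]}, {"jaw": 0.6, "travel": [0, -5, 0], "twist": [0, 0, 0]}, {"jaw": 0.6, "travel": [0, -10, 0], "twist": [0, 0, 0]}, {"jaw": 0.6, "travel": [0, -12, 0], "twist": [0, 0, 0]}]'

```text
time: 5.65
ee_pos: [0.5342, 0.3083, 0.1518]
ee_rot: [-1.553, 0.218, -0.226]
contact_force: [0.3, -0.8, -0.3]
finger_gap: 0.4
```

```bash
python3 -c "
from h import *
c=bot.get_calibration('wrist'); im=bot.snapshot('wrist')
save('w6',im)
plan(.4587,-.140,.16,103.7)
for b in bolts(bot.snapshot('top'),bot.get_calibration('top')): print(np.round(b[:6],1),np.round(b[6]))
"
```

```text
cur [0.5347 0.3087 0.1533] od 73.8 t 5.70 gap 0.401 F [0.9 0.7 2.4] q7 0.80
travel [5.24, -1.0, -45.2] |45.5| twist [-0.006, -0.522, 0.008]
[670.7  28.3 138.3  48.5   5.9 381. ] [264. 159.]
[633.5 -62.5 141.3  25.6   9.9 341. ] [295. 172.]
[ 646.2 -149.9   81.6   24.8  163.1  196. ] [325. 166.]
[445.9 -53.6 141.8  25.5 167.3 368. ] [296. 235.]
[ 458.3 -140.5  111.    26.2   14.2  295. ] [326. 229.]
```

View pics/w6.png

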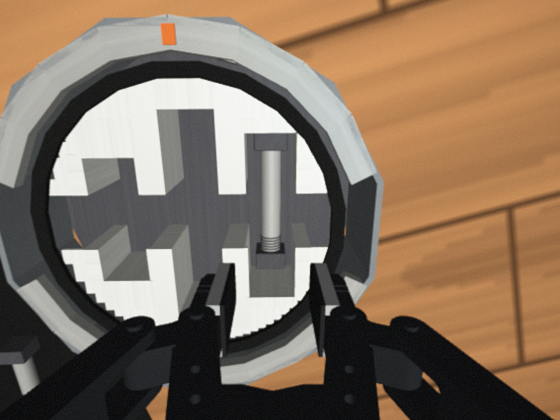

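drive_tool --plan '[{"jaw": 0.4, "travel": [3, 0, -31], "twist": [0, -0.35, 0]}, {"jaw": 0.4, "travel": [3, 0, -31], "twist": [0, -0.35, 0]}, {"jaw": 0.4, "travel": [3, 0, -31], "twist": [0, -0.35, 0]}, {"jaw": 0.4, "travel": [3, 0, -31], "twist": [0, -0.35, 0]}, {"jaw": 0.4, "travel": [3, 0, -31], "twist": [0, -0.35, 0]}]'

```text
time: 6.38
ee_pos: [0.4755, 0.0005, 0.1487]
ee_rot: [-1.565, -0.058, 0.048]
contact_force: [0.9, 0.2, 0.0]
finger_gap: 0.601
```

```bash
python3 -c "
from h import *
plan(.4585,-.138,.08,103.7)
"
```

```text
cur [0.4755 0.0005 0.1487] od 93.8 t 6.38 gap 0.601 F [0.9 0.2 0. ] q7 1.59
travel [-2.67, 6.78, -13.74] |15.6| twist [-0.005, -0.172, 0.007]
```

drive_tool --plan '[{"jaw": 0.4, "travel": [-2.7, 3, -13.7], "twist": [0, -0.17, 0]}, {"jaw": 0.4, "travel": [-2.7, 6.8, -13.7], "twist": [0, -0.17, 0]}, {"jaw": 0.4, "travel": [-2.7, 6.8, -13.7], "twist": [0, -0.17, 0]}, {"jaw": 0.4, "travel": [-2.7, 6.8, -13.7], "twist": [0, -0.17, 0]}, {"jaw": 0.4, "travel": [-2.7, 6.8, -13.7], "twist": [0, -0.17, 0]}]'

```text
time: 7.0
ee_pos: [0.4583, -0.137, 0.0797]
ee_rot: [-1.558, -0.191, 0.181]
contact_force: [-0.2, 0.8, -0.1]
finger_gap: 0.602
```

```bash
python3 -c "
from h import *
c=bot.get_calibration('wrist'); im=bot.snapshot('wrist'); save('w7',im); wbolts(im,c)
plan(.4585,-.138,.019,103.7)
"
```

```text
shank px [431. 221.] xy 432.2 -46.9 LxW 117.8 19.9 ang 164.2 
shank px [273. 226.] xy 459.2 -135.3 LxW 112.5 23.1 ang 13.6 
cur [ 0.4587 -0.1366  0.08  ] od 103.7 t 7.05 gap 0.600 F [ 1.1 -0.9  0.6] q7 2.14
travel [-0.1, 6.1, -0.16] |6.1| twist [-0.004, -0.001, 0.008]
```

View pics/w7.png

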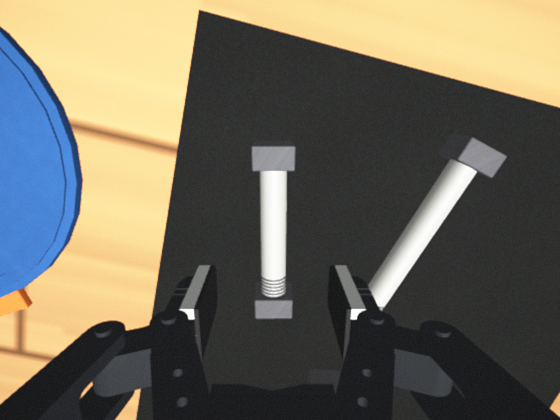

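drive_tool --plan '[{"jaw": 0.4, "travel": [0, 4, 0], "twist": [0, 0, 0]}, {"jaw": 0.4, "travel": [0, 6, 0], "twist": [0, 0, 0]}, {"jaw": 0.4, "travel": [0, 6, 0], "twist": [0, 0, 0]}, {"jaw": 1, "travel": [0, 6, 0], "twist": [0, 0, 0]}, {"jaw": 1, "travel": [0, 6, 0], "twist": [0, 0, 0]}]'

```text
time: 7.68
ee_pos: [0.46, -0.136, 0.0211]
ee_rot: [-1.558, -0.195, 0.18]
contact_force: [-1.0, 4.4, 5.2]
finger_gap: 0.183
```

drive_tool --plan '[{"jaw": 1, "travel": [0, 0, 0], "twist": [0, 0, 0]}, {"jaw": 1, "travel": [0, 0, 0], "twist": [0, 0, 0]}, {"jaw": 1, "travel": [0, -5, 0], "twist": [0, 0, 0]}, {"jaw": 1, "travel": [0, -10, 0], "twist": [0, 0, 0]}, {"jaw": 1, "travel": [0, -13, 0], "twist": [0, 0, 0]}]'

```text
time: 8.3
ee_pos: [0.4593, -0.1371, 0.1533]
ee_rot: [-1.558, -0.196, 0.178]
contact_force: [0.1, 0.5, -2.6]
finger_gap: 0.152
```

```bash
python3 -c "
from h import *
p=cad(0,.052);plan(p[0],p[1],.15,74.2)
"
```

```text
cur [ 0.4593 -0.1371  0.1533] od 103.7 t 8.30 gap 0.152 F [ 0.1  0.5 -2.6] q7 2.07
travel [17.68, 0.69, 41.51] |45.1| twist [-0.006, 0.514, 0.011]
```

drive_tool --plan '[{"jaw": 1, "travel": [11, 0, 26], "twist": [0, 0.35, 0]}, {"jaw": 1, "travel": [11, 0, 26], "twist": [0, 0.35, 0]}, {"jaw": 1, "travel": [11, 0, 26], "twist": [0, 0.35, 0]}, {"jaw": 1, "travel": [11, 0, 26], "twist": [0, 0.35, 0]}, {"jaw": 1, "travel": [11, 0, 26], "twist": [0, 0.35, 0]}]'

```text
time: 8.93
ee_pos: [0.5046, 0.1441, 0.1555]
ee_rot: [-1.562, 0.078, -0.095]
contact_force: [0.6, -1.0, -2.7]
finger_gap: 0.153
```

```bash
python3 -c "
from h import *
p=cad(0,.052);plan(p[0],p[1],.12,74.2)
"
```

```text
cur [0.5046 0.1441 0.1555] od 83.7 t 8.93 gap 0.153 F [ 0.6 -1.  -2.7] q7 1.17
travel [1.0, 3.69, 16.58] |17.0| twist [-0.009, 0.165, 0.009]
```

drive_tool --plan '[{"jaw": 1, "travel": [1, 0, 16.6], "twist": [-0.009, 0.165, 0.009]}, {"jaw": 1, "travel": [1, 0, 16.6], "twist": [-0.009, 0.165, 0.009]}, {"jaw": 1, "travel": [1, 2, 16.6], "twist": [-0.009, 0.165, 0.009]}, {"jaw": 1, "travel": [1, 3.7, 16.6], "twist": [-0.009, 0.165, 0.009]}, {"jaw": 1, "travel": [1, 3.7, 16.6], "twist": [-0.009, 0.165, 0.009]}]'

```text
time: 9.55
ee_pos: [0.5324, 0.3069, 0.1181]
ee_rot: [-1.564, 0.218, -0.215]
contact_force: [-0.1, -0.8, -2.7]
finger_gap: 0.151
```

```bash
python3 -c "
from h import *
save('w8',bot.snapshot('wrist'))
p=cad(0,.052);plan(p[0],p[1],.056,74.2)
"
```

```text
cur [0.5332 0.3066 0.1194] od 74.1 t 9.60 gap 0.152 F [ 0.5 -0.2 -1.6] q7 0.81
travel [-0.04, 6.34, 0.15] |6.3| twist [0.002, -0.001, -0.0]
```

View pics/w8.png

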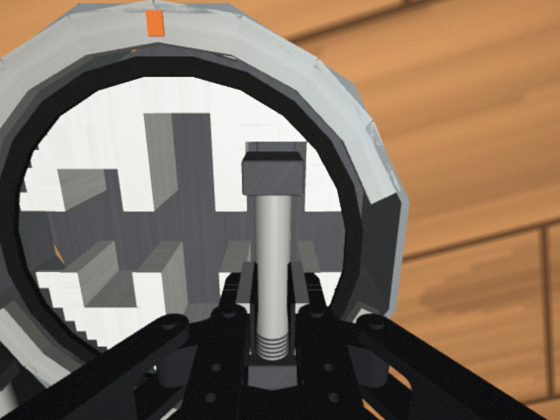

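drive_tool --plan '[{"jaw": 1, "travel": [0, 2, 0.2], "twist": [0, 0, 0]}, {"jaw": 1, "travel": [0, 4, 0.2], "twist": [0, 0, 0]}, {"jaw": 1, "travel": [0, 5.5, 0.2], "twist": [0, 0, 0]}, {"jaw": 1, "travel": [0, 6.3, 0.2], "twist": [0, 0, 0]}, {"jaw": 1, "travel": [0, 6.3, 0.2], "twist": [0, 0, 0]}]'

```text
time: 10.22
ee_pos: [0.5334, 0.3082, 0.0558]
ee_rot: [-1.563, 0.218, -0.217]
contact_force: [-0.6, -0.5, -3.1]
finger_gap: 0.155
```

drive_tool --plan '[{"jaw": 0.6, "travel": [0, 0, 0], "twist": [0, 0, 0]}, {"jaw": 0.6, "travel": [0, 0, 0], "twist": [0, 0, 0]}, {"jaw": 0.6, "travel": [0, -5, 0], "twist": [0, 0, 0]}, {"jaw": 0.6, "travel": [0, -10, 0], "twist": [0, 0, 0]}, {"jaw": 0.6, "travel": [0, -10, 0], "twist": [0, 0, 0]}]'

```text
time: 10.85
ee_pos: [0.536, 0.3098, 0.161]
ee_rot: [-1.557, 0.214, -0.222]
contact_force: [0.3, 0.5, -0.1]
finger_gap: 0.401
```

```bash
python3 -c "
from h import *
save('w9',bot.snapshot('wrist'))
for b in bolts(bot.snapshot('top'),bot.get_calibration('top')): print(np.round(b[:6],1),np.round(b[6]))
plan(.446,-.051,.12,77.1)
"
```

```text
[670.7  28.3 138.3  48.5   5.9 386. ] [264. 159.]
[633.  -62.6 142.3  25.6   9.9 341. ] [295. 172.]
[ 647.  -150.1   83.1   25.   163.3  198. ] [325. 166.]
[445.7 -54.2 142.6  25.5 166.7 369. ] [296. 235.]
cur [0.5338 0.3088 0.1566] od 74.1 t 10.95 gap 0.401 F [ 0.2 -0.6  0.7] q7 0.80
travel [1.39, 3.72, -37.0] |37.2| twist [0.002, -0.052, 0.0]
```

View pics/w9.png

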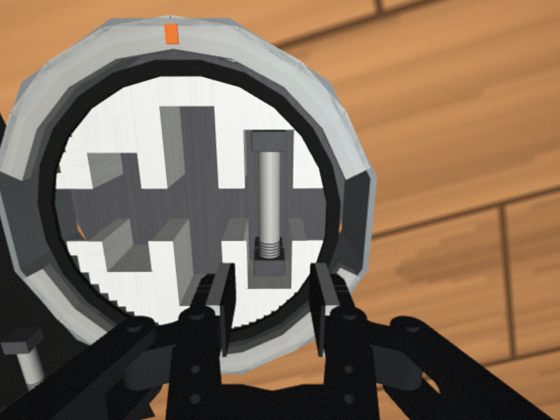

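Both medium bolts are stacked in the medium slot. The long bolt at (296,235) is next.

drive_tool --plan '[{"jaw": 0.4, "travel": [1.2, 0, -31], "twist": [0, -0.05, 0]}, {"jaw": 0.4, "travel": [1.2, 0, -31], "twist": [0, -0.05, 0]}, {"jaw": 0.4, "travel": [1.2, 0, -31], "twist": [0, -0.05, 0]}, {"jaw": 0.4, "travel": [1.2, 0, -31], "twist": [0, -0.05, 0]}, {"jaw": 0.4, "travel": [1.2, 0, -31], "twist": [0, -0.05, 0]}]'

```text
time: 11.58
ee_pos: [0.4592, 0.0053, 0.1561]
ee_rot: [-1.565, 0.179, -0.177]
contact_force: [0.9, -0.7, 0.4]
finger_gap: 0.598
```

```bash
python3 -c "
from h import *
plan(.446,-.051,.08,76.9)
"
```

```text
cur [0.4592 0.0053 0.1561] od 77.0 t 11.57 gap 0.598 F [ 0.9 -0.7  0.4] q7 1.25
travel [-0.01, 7.62, -5.77] |9.6| twist [0.002, 0.002, -0.001]
```

drive_tool --plan '[{"jaw": 0.4, "travel": [0, 4, -5.8], "twist": [0, 0, 0]}, {"jaw": 0.4, "travel": [0, 7.6, -5.8], "twist": [0, 0, 0]}, {"jaw": 0.4, "travel": [0, 7.6, -5.8], "twist": [0, 0, 0]}, {"jaw": 0.4, "travel": [0, 7.6, -5.8], "twist": [0, 0, 0]}]'

```text
time: 12.08
ee_pos: [0.4466, -0.0506, 0.081]
ee_rot: [-1.566, 0.178, -0.176]
contact_force: [0.8, 0.6, 0.9]
finger_gap: 0.605
```

```bash
python3 -c "
from h import *
c=bot.get_calibration('wrist'); im=bot.snapshot('wrist'); save('w10',im); wbolts(im,c)
plan(.446,-.051,.019,76.9)
"
```

```text
shank px [273. 217.] xy 446.5 -50.1 LxW 143.6 23.0 ang 167.7 
cur [ 0.447  -0.0505  0.0814] od 77.1 t 12.12 gap 0.603 F [-0.5  0.6 -0.3] q7 1.43
travel [-0.09, 6.24, -0.07] |6.2| twist [0.002, 0.003, 0.0]
```

View pics/w10.png

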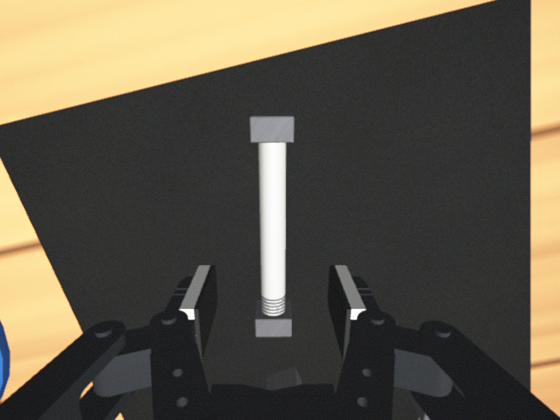

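Centred. I'll grasp it at z≈0.019 and lift.

drive_tool --plan '[{"jaw": 0.4, "travel": [-0.1, 4, 0], "twist": [0, 0, 0]}, {"jaw": 0.4, "travel": [-0.1, 6.2, 0], "twist": [0, 0, 0]}, {"jaw": 0.4, "travel": [-0.1, 6.2, 0], "twist": [0, 0, 0]}, {"jaw": 1, "travel": [-0.1, 6.2, 0], "twist": [0, 0, 0]}, {"jaw": 1, "travel": [-0.1, 6.2, 0], "twist": [0, 0, 0]}]'

```text
time: 12.75
ee_pos: [0.447, -0.0501, 0.0206]
ee_rot: [-1.564, 0.175, -0.178]
contact_force: [-1.1, -4.1, 6.3]
finger_gap: 0.178
```

drive_tool --plan '[{"jaw": 1, "travel": [0, 0, 0], "twist": [0, 0, 0]}, {"jaw": 1, "travel": [0, 0, 0], "twist": [0, 0, 0]}, {"jaw": 1, "travel": [0, -5, 0], "twist": [0, 0, 0]}, {"jaw": 1, "travel": [0, -10, 0], "twist": [0, 0, 0]}, {"jaw": 1, "travel": [0, -13, 0], "twist": [0, 0, 0]}]'

```text
time: 13.38
ee_pos: [0.4472, -0.0501, 0.1528]
ee_rot: [-1.564, 0.174, -0.18]
contact_force: [0.5, -0.2, -3.5]
finger_gap: 0.157
```

```bash
python3 -c "
from h import *
p=cad(0,0);plan(p[0],p[1],.15,74.2)
"
```

```text
cur [ 0.4472 -0.0501  0.1528] od 77.1 t 13.38 gap 0.157 F [ 0.5 -0.2 -3.5] q7 1.36
travel [0.1, 0.29, 31.64] |31.6| twist [-0.0, 0.05, 0.004]
```

drive_tool --plan '[{"jaw": 1, "travel": [0, 0, 31.6], "twist": [0, 0.05, 0]}, {"jaw": 1, "travel": [0, 0, 31.6], "twist": [0, 0.05, 0]}, {"jaw": 1, "travel": [0, 0, 31.6], "twist": [0, 0.05, 0]}, {"jaw": 1, "travel": [0, 0, 31.6], "twist": [0, 0.05, 0]}, {"jaw": 1, "travel": [0, 0, 31.6], "twist": [0, 0.05, 0]}]'

```text
time: 14.0
ee_pos: [0.5172, 0.2564, 0.1527]
ee_rot: [-1.56, 0.214, -0.219]
contact_force: [1.2, -1.3, -2.8]
finger_gap: 0.156
```

```bash
python3 -c "
from h import *
p=cad(0,0);plan(p[0],p[1],.12,74.2)
"
```

```text
cur [0.5172 0.2564 0.1527] od 74.2 t 14.00 gap 0.156 F [ 1.2 -1.3 -2.8] q7 0.85
travel [0.12, 3.27, 0.21] |3.3| twist [-0.0, 0.0, 0.004]
```

drive_tool --plan '[{"jaw": 1, "travel": [0.1, 2, 0.2], "twist": [0, 0, 0]}, {"jaw": 1, "travel": [0.1, 3.3, 0.2], "twist": [0, 0, 0]}, {"jaw": 1, "travel": [0.1, 3.3, 0.2], "twist": [0, 0, 0]}]'

```text
time: 14.38
ee_pos: [0.5182, 0.256, 0.1185]
ee_rot: [-1.562, 0.217, -0.22]
contact_force: [-0.1, -0.4, -2.0]
finger_gap: 0.157
```

```bash
python3 -c "
from h import *
save('w11',bot.snapshot('wrist'))
p=cad(0,0);plan(p[0],p[1],.0315,74.2)
"
```

```text
cur [0.5187 0.2564 0.1195] od 74.1 t 14.43 gap 0.154 F [-1.  -0.4 -2.9] q7 0.86
travel [-0.05, 8.8, 0.17] |8.8| twist [0.001, -0.002, 0.003]
```

View pics/w11.png

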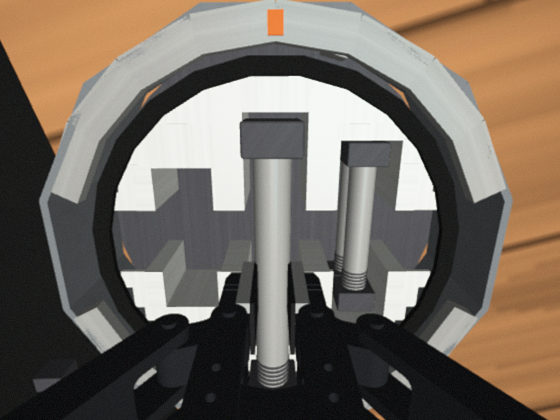

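drive_tool --plan '[{"jaw": 1, "travel": [0, 2.5, 0.2], "twist": [0, 0, 0]}, {"jaw": 1, "travel": [0, 5, 0.2], "twist": [0, 0, 0]}, {"jaw": 1, "travel": [0, 7, 0.2], "twist": [0, 0, 0]}, {"jaw": 1, "travel": [0, 8.7, 0.2], "twist": [0, 0, 0]}, {"jaw": 1, "travel": [0, 8.7, 0.2], "twist": [0, 0, 0]}]'

```text
time: 15.05
ee_pos: [0.5191, 0.2574, 0.0319]
ee_rot: [-1.562, 0.217, -0.22]
contact_force: [0.6, -0.2, -2.6]
finger_gap: 0.156
```

drive_tool --plan '[{"jaw": 0.6, "travel": [0, 0, 0], "twist": [0, 0, 0]}, {"jaw": 0.6, "travel": [0, 0, 0], "twist": [0, 0, 0]}, {"jaw": 0.6, "travel": [0, -5, 0], "twist": [0, 0, 0]}, {"jaw": 0.6, "travel": [0, -10, 0], "twist": [0, 0, 0]}, {"jaw": 0.6, "travel": [0, -13, 0], "twist": [0, 0, 0]}]'

```text
time: 15.68
ee_pos: [0.52, 0.2581, 0.1656]
ee_rot: [-1.559, 0.215, -0.223]
contact_force: [-0.3, -0.2, -0.7]
finger_gap: 0.398
```

```bash
python3 -c "
from h import *
save('w12',bot.snapshot('wrist'))
for b in bolts(bot.snapshot('top'),bot.get_calibration('top')): print(np.round(b[:6],1),np.round(b[6]))
plan(.633,-.059,.15,99.9)
"
```

```text
[670.7  28.3 138.3  48.5   5.9 388. ] [264. 159.]
[633.1 -62.  141.8  25.2   9.2 340. ] [295. 172.]
[ 647.3 -150.1   82.5   24.8  163.3  194. ] [325. 166.]
cur [0.521  0.2587 0.1667] od 74.0 t 15.78 gap 0.402 F [0.6 0.2 0.1] q7 0.85
travel [19.5, 1.69, -27.47] |33.7| twist [-0.003, -0.452, 0.008]
```

View pics/w12.png

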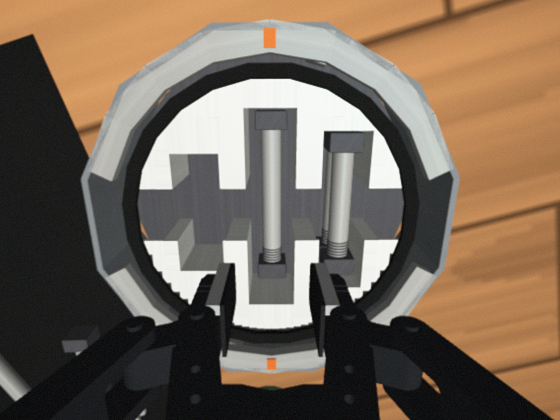

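drive_tool --plan '[{"jaw": 0.4, "travel": [18, 0, -25], "twist": [0, -0.45, 0]}, {"jaw": 0.4, "travel": [18, 0, -25], "twist": [0, -0.45, 0]}, {"jaw": 0.4, "travel": [18, 0, -25], "twist": [0, -0.45, 0]}, {"jaw": 0.4, "travel": [18, 0, -25], "twist": [0, -0.45, 0]}, {"jaw": 0.4, "travel": [18, 0, -25], "twist": [0, -0.45, 0]}]'

```text
time: 16.4
ee_pos: [0.6241, -0.0286, 0.1669]
ee_rot: [-1.565, -0.141, 0.128]
contact_force: [0.6, 0.1, -1.0]
finger_gap: 0.6
```

```bash
python3 -c "
from h import *
plan(.633,-.059,.08,99.5)
"
```

```text
cur [ 0.6241 -0.0286  0.1669] od 99.8 t 16.40 gap 0.600 F [ 0.6  0.1 -1. ] q7 1.86
travel [0.28, 8.69, -3.16] |9.3| twist [-0.001, 0.006, 0.009]
```

drive_tool --plan '[{"jaw": 0.4, "travel": [0.3, 5, -3.1], "twist": [0, 0, 0.009]}, {"jaw": 0.4, "travel": [0.3, 8.7, -3.1], "twist": [0, 0, 0.009]}, {"jaw": 0.4, "travel": [0.3, 8.7, -3.1], "twist": [0, 0, 0.009]}, {"jaw": 0.4, "travel": [0.3, 8.7, -3.1], "twist": [0, 0, 0.009]}]'

```text
time: 16.9
ee_pos: [0.634, -0.0579, 0.0816]
ee_rot: [-1.566, -0.137, 0.134]
contact_force: [0.9, 0.9, 0.8]
finger_gap: 0.598
```

```bash
python3 -c "
from h import *
c=bot.get_calibration('wrist'); im=bot.snapshot('wrist'); save('w13',im); wbolts(im,c)
plan(.633,-.059,.019,99.5)
"
```

```text
shank px [272. 216.] xy 632.1 -58.0 LxW 143.9 23.8 ang 10.0 
shank px [128. 226.] xy 645.6 -148.2 LxW 81.9 23.9 ang 162.9 
shank px [411. 256.] xy 638.8 32.8 LxW 76.9 25.2 ang 166.0 
cur [ 0.6343 -0.0578  0.0821] od 99.9 t 16.95 gap 0.595 F [0.6 0.5 0.5] q7 1.95
travel [-0.16, 6.31, -0.1] |6.3| twist [-0.001, 0.007, 0.003]
```

View pics/w13.png

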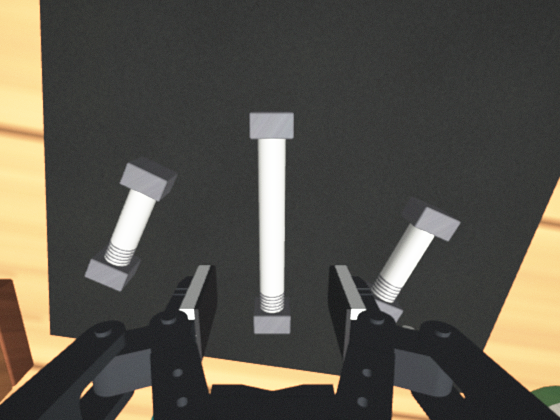

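drive_tool --plan '[{"jaw": 0.4, "travel": [-0.2, 4, 0], "twist": [0, 0, 0]}, {"jaw": 0.4, "travel": [-0.2, 6.2, 0], "twist": [0, 0, 0]}, {"jaw": 0.4, "travel": [-0.2, 6.2, 0], "twist": [0, 0, 0]}, {"jaw": 1, "travel": [-0.2, 6.2, 0], "twist": [0, 0, 0]}, {"jaw": 1, "travel": [-0.2, 6.2, 0], "twist": [0, 0, 0]}]'

```text
time: 17.58
ee_pos: [0.6334, -0.0582, 0.0214]
ee_rot: [-1.566, -0.139, 0.132]
contact_force: [1.6, -6.2, 4.3]
finger_gap: 0.178
```

drive_tool --plan '[{"jaw": 1, "travel": [0, 0, 0], "twist": [0, 0, 0]}, {"jaw": 1, "travel": [0, 0, 0], "twist": [0, 0, 0]}, {"jaw": 1, "travel": [0, -5, 0], "twist": [0, 0, 0]}, {"jaw": 1, "travel": [0, -10, 0], "twist": [0, 0, 0]}, {"jaw": 1, "travel": [0, -13.5, 0], "twist": [0, 0, 0]}]'

```text
time: 18.2
ee_pos: [0.6331, -0.0585, 0.1587]
ee_rot: [-1.566, -0.14, 0.131]
contact_force: [0.0, 0.1, -2.6]
finger_gap: 0.159
```

```bash
python3 -c "
from h import *
p=cad(0,0);plan(p[0],p[1],.16,74.2)
"
```

```text
cur [ 0.6331 -0.0585  0.1587] od 99.9 t 18.20 gap 0.159 F [ 0.   0.1 -2.6] q7 1.92
travel [-5.81, -0.16, 33.14] |33.6| twist [-0.001, 0.448, 0.006]
```

drive_tool --plan '[{"jaw": 1, "travel": [-5.3, 0, 30.5], "twist": [0, 0.44, 0]}, {"jaw": 1, "travel": [-5.3, 0, 30.5], "twist": [0, 0.44, 0]}, {"jaw": 1, "travel": [-5.3, 0, 30.5], "twist": [0, 0.44, 0]}, {"jaw": 1, "travel": [-5.3, 0, 30.5], "twist": [0, 0.44, 0]}, {"jaw": 1, "travel": [-5.3, 0, 30.5], "twist": [0, 0.44, 0]}]'

```text
time: 18.82
ee_pos: [0.5287, 0.2309, 0.1583]
ee_rot: [-1.559, 0.206, -0.215]
contact_force: [0.7, 0.1, -3.4]
finger_gap: 0.151
```

```bash
python3 -c "
from h import *
p=cad(0,0);plan(p[0],p[1],.12,74.2)
"
```

```text
cur [0.5287 0.2309 0.1583] od 74.7 t 18.82 gap 0.151 F [ 0.7  0.1 -3.4] q7 0.92
travel [-1.67, 3.83, 2.35] |4.8| twist [-0.003, 0.008, 0.005]
```

drive_tool --plan '[{"jaw": 1, "travel": [-1.7, 1, 2.4], "twist": [0, 0.008, 0.005]}, {"jaw": 1, "travel": [-1.7, 3, 2.4], "twist": [0, 0.008, 0.005]}, {"jaw": 1, "travel": [-1.7, 3.8, 2.4], "twist": [0, 0.008, 0.005]}, {"jaw": 1, "travel": [-1.7, 3.8, 2.4], "twist": [0, 0.008, 0.005]}]'

```text
time: 19.32
ee_pos: [0.5189, 0.2576, 0.12]
ee_rot: [-1.558, 0.217, -0.217]
contact_force: [0.2, -1.1, -3.6]
finger_gap: 0.152
```

```bash
python3 -c "
from h import *
save('w14',bot.snapshot('wrist'))
p=cad(0,0);plan(p[0],p[1],.056,74.2)
"
```

```text
cur [0.5193 0.2579 0.1206] od 74.1 t 19.38 gap 0.153 F [ 0.5 -0.3 -1.6] q7 0.88
travel [-0.03, 6.46, -0.01] |6.5| twist [-0.003, -0.001, 0.001]
```

View pics/w14.png

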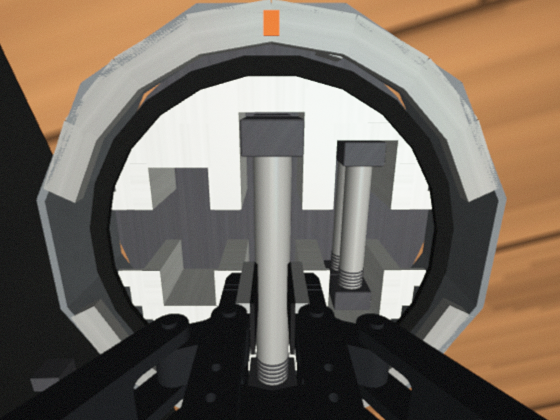

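drive_tool --plan '[{"jaw": 1, "travel": [0, 2, 0], "twist": [0, 0, 0]}, {"jaw": 1, "travel": [0, 4, 0], "twist": [0, 0, 0]}, {"jaw": 1, "travel": [0, 5.5, 0], "twist": [0, 0, 0]}, {"jaw": 1, "travel": [0, 6.4, 0], "twist": [0, 0, 0]}, {"jaw": 1, "travel": [0, 6.4, 0], "twist": [0, 0, 0]}]'

```text
time: 20.0
ee_pos: [0.5193, 0.2578, 0.0563]
ee_rot: [-1.558, 0.217, -0.218]
contact_force: [-0.6, 0.2, -2.1]
finger_gap: 0.153
```

drive_tool --plan '[{"jaw": 0.6, "travel": [0, 0, 0], "twist": [0, 0, 0]}, {"jaw": 0.6, "travel": [0, 0, 0], "twist": [0, 0, 0]}, {"jaw": 0.6, "travel": [0, -5, 0], "twist": [0, 0, 0]}, {"jaw": 0.6, "travel": [0, -10, 0], "twist": [0, 0, 0]}, {"jaw": 0.6, "travel": [0, -11, 0], "twist": [0, 0, 0]}]'

```text
time: 20.62
ee_pos: [0.5211, 0.2584, 0.1707]
ee_rot: [-1.553, 0.213, -0.222]
contact_force: [-0.3, -0.3, -0.5]
finger_gap: 0.4
```

```bash
python3 -c "
from h import *
save('w15',bot.snapshot('wrist'))
im=bot.snapshot('top'); im[:156]=0
for b in bolts(im,bot.get_calibration('top')): print(np.round(b[:6],1),np.round(b[6]))
plan(.647,-.1475,.15,73.3)
"
```

```text
[643.   25.   83.4  25.1 165.9 200. ] [265. 170.]
[ 643.2 -148.6   73.9   24.8  163.7  177. ] [324. 167.]
cur [0.5199 0.2581 0.1679] od 74.1 t 20.73 gap 0.394 F [ 0.4  0.2 -1. ] q7 0.87
travel [23.31, 1.67, -35.54] |42.5| twist [-0.005, 0.014, 0.002]
```

View pics/w15.png

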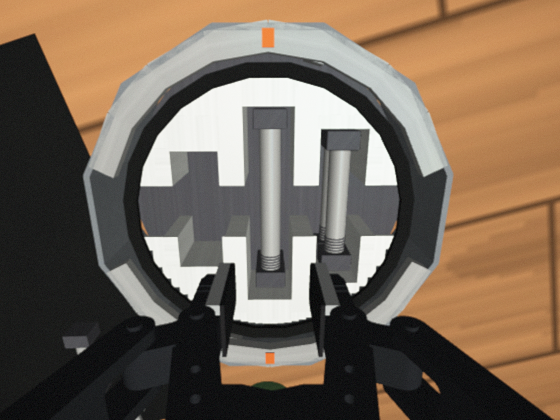

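```bash
python3 -c "
from h import *
plan(.642,.0285,.165,75.9)
"
```

```text
cur [0.5199 0.2581 0.1679] od 74.1 t 20.73 gap 0.394 F [ 0.4  0.2 -1. ] q7 0.87
travel [18.02, 0.24, -18.74] |26.0| twist [-0.005, -0.031, 0.002]
```

drive_tool --plan '[{"jaw": 0.4, "travel": [18, 0, -18.7], "twist": [0, -0.03, 0]}, {"jaw": 0.4, "travel": [18, 0, -18.7], "twist": [0, -0.03, 0]}, {"jaw": 0.4, "travel": [18, 0, -18.7], "twist": [0, -0.03, 0]}, {"jaw": 0.4, "travel": [18, 0, -18.7], "twist": [0, -0.03, 0]}, {"jaw": 0.4, "travel": [18, 4, -18.7], "twist": [0, -0.03, 0]}]'

```text
time: 21.35
ee_pos: [0.6445, 0.0228, 0.1282]
ee_rot: [-1.559, 0.194, -0.205]
contact_force: [-1.0, 2.2, -1.5]
finger_gap: 0.598
```

```bash
python3 -c "
from h import *
plan(.642,.0285,.08,75.9)
"
```

```text
cur [0.6445 0.0228 0.1282] od 75.4 t 21.35 gap 0.598 F [-1.   2.2 -1.5] q7 1.40
travel [-0.42, 4.82, 0.48] |4.9| twist [-0.003, -0.008, 0.007]
```

drive_tool --plan '[{"jaw": 0.4, "travel": [-0.4, 3, 0.5], "twist": [0, -0.008, 0.007]}, {"jaw": 0.4, "travel": [-0.4, 4.8, 0.5], "twist": [0, -0.008, 0.007]}, {"jaw": 0.4, "travel": [-0.4, 4.8, 0.5], "twist": [0, -0.008, 0.007]}, {"jaw": 0.4, "travel": [-0.4, 4.8, 0.5], "twist": [0, -0.008, 0.007]}]'

```text
time: 21.85
ee_pos: [0.6428, 0.029, 0.0812]
ee_rot: [-1.558, 0.191, -0.194]
contact_force: [-0.4, 0.7, 0.4]
finger_gap: 0.601
```

```bash
python3 -c "
from h import *
c=bot.get_calibration('wrist'); im=bot.snapshot('wrist'); save('w16',im); wbolts(im,c)
plan(.642,.0285,.019,75.9)
"
```

```text
shank px [550.  28.] xy 569.4 198.8 LxW 42.0 12.1 ang 12.0 edge
shank px [286. 274.] xy 681.1 31.4 LxW 164.8 48.0 ang 4.7 
shank px [ 16. 304.] xy 649.0 -145.6 LxW 83.6 23.0 ang 152.2 edge
shank px [193. 293.] xy 667.7 -30.9 LxW 41.4 11.2 ang 149.8 
shank px [351. 294.] xy 693.2 70.8 LxW 42.1 11.1 ang 2.5 
shank px [529. 338.] xy 769.8 180.0 LxW 92.1 46.5 ang 0.5 edge
cur [0.643  0.0289 0.0815] od 75.9 t 21.90 gap 0.598 F [ 0.5 -0.2  1.1] q7 1.42
travel [-0.09, 6.25, -0.09] |6.2| twist [-0.004, 0.0, 0.002]
```

View pics/w16.png

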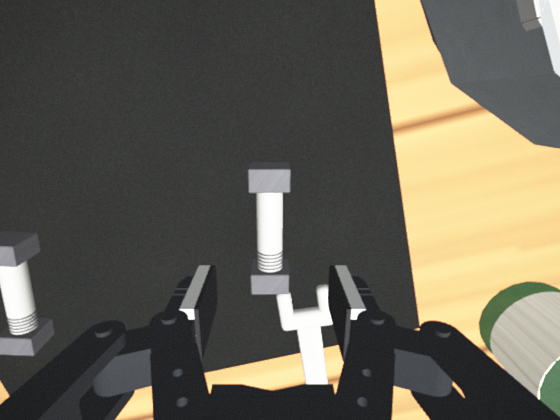

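```bash
python3 -c "
from h import *
c=bot.get_calibration('wrist')
a=ray(c,(270,170),.024);b=ray(c,(270,293),.024);print(a,b,(a+b)/2,np.linalg.norm(a-b))
"
```

```text
[0.60017085 0.03899746 0.024     ] [0.6752678  0.02001528 0.024     ] [0.63771933 0.02950637 0.024     ] 0.07745886056019322
```

drive_tool --plan '[{"jaw": 0.4, "travel": [-0.35, 4, -0.1], "twist": [0, 0, 0]}, {"jaw": 0.4, "travel": [-0.35, 6.2, -0.1], "twist": [0, 0, 0]}, {"jaw": 0.4, "travel": [-0.35, 6.2, -0.1], "twist": [0, 0, 0]}, {"jaw": 1, "travel": [-0.35, 6.2, -0.1], "twist": [0, 0, 0]}, {"jaw": 1, "travel": [-0.35, 6.2, -0.1], "twist": [0, 0, 0]}]'

```text
time: 22.52
ee_pos: [0.6404, 0.0289, 0.0208]
ee_rot: [-1.558, 0.19, -0.196]
contact_force: [0.6, 1.3, 4.0]
finger_gap: 0.181
```

drive_tool --plan '[{"jaw": 1, "travel": [0, 0, 0], "twist": [0, 0, 0]}, {"jaw": 1, "travel": [0, 0, 0], "twist": [0, 0, 0]}, {"jaw": 1, "travel": [0, -5, 0], "twist": [0, 0, 0]}, {"jaw": 1, "travel": [0, -10, 0], "twist": [0, 0, 0]}, {"jaw": 1, "travel": [0, -14, 0], "twist": [0, 0, 0]}]'

```text
time: 23.15
ee_pos: [0.6399, 0.0283, 0.1628]
ee_rot: [-1.557, 0.189, -0.197]
contact_force: [0.1, 0.3, -2.7]
finger_gap: 0.155
```

```bash
python3 -c "
from h import *
p=cad(0,-.052);plan(p[0],p[1],.16,74.2)
"
```

```text
cur [0.6399 0.0283 0.1628] od 75.9 t 23.15 gap 0.155 F [ 0.1  0.3 -2.7] q7 1.39
travel [-17.47, 0.28, 14.14] |22.5| twist [-0.005, 0.03, 0.004]
```

drive_tool --plan '[{"jaw": 1, "travel": [-17.5, 0, 14.1], "twist": [-0.005, 0.03, 0.004]}, {"jaw": 1, "travel": [-17.5, 0, 14.1], "twist": [-0.005, 0.03, 0.004]}, {"jaw": 1, "travel": [-17.5, 0, 14.1], "twist": [-0.005, 0.03, 0.004]}, {"jaw": 1, "travel": [-17.5, 2, 14.1], "twist": [-0.005, 0.03, 0.004]}, {"jaw": 1, "travel": [-17.5, 4, 14.1], "twist": [-0.005, 0.03, 0.004]}]'

```text
time: 23.78
ee_pos: [0.5026, 0.2114, 0.1224]
ee_rot: [-1.558, 0.212, -0.212]
contact_force: [0.8, -0.6, -2.0]
finger_gap: 0.154
```

drive_tool --plan '[{"jaw": 1, "travel": [0, 0, 0], "twist": [0, 0, 0]}]'

```text
time: 23.9
ee_pos: [0.5016, 0.211, 0.1214]
ee_rot: [-1.56, 0.214, -0.21]
contact_force: [0.4, -0.3, -2.0]
finger_gap: 0.152
```

```bash
python3 -c "
from h import *
save('w17',bot.snapshot('wrist'))
p=cad(0,-.052);plan(p[0],p[1],.0315,74.2)
"
```

```text
cur [0.5021 0.2116 0.1223] od 74.5 t 23.95 gap 0.157 F [-0.1  0.2 -1.9] q7 0.94
travel [0.38, 9.08, -0.28] |9.1| twist [-0.001, 0.006, -0.001]
```

View pics/w17.png

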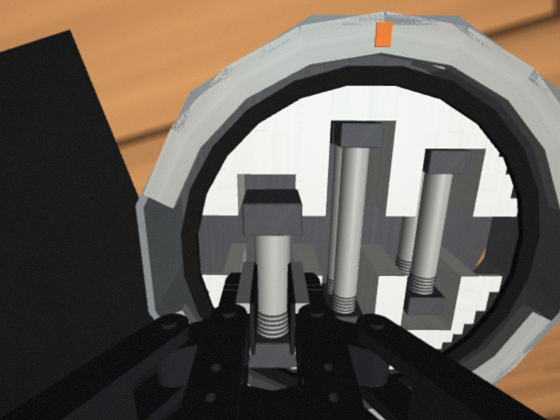

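drive_tool --plan '[{"jaw": 1, "travel": [0.3, 2.5, -0.2], "twist": [0, 0, 0]}, {"jaw": 1, "travel": [0.3, 5, -0.2], "twist": [0, 0, 0]}, {"jaw": 1, "travel": [0.3, 7, -0.2], "twist": [0, 0, 0]}, {"jaw": 1, "travel": [0.3, 9, -0.2], "twist": [0, 0, 0]}, {"jaw": 1, "travel": [0.3, 9, -0.2], "twist": [0, 0, 0]}]'

```text
time: 24.58
ee_pos: [0.5042, 0.2083, 0.032]
ee_rot: [-1.56, 0.214, -0.211]
contact_force: [-0.4, -0.8, -1.4]
finger_gap: 0.153
```

drive_tool --plan '[{"jaw": 0.6, "travel": [0, 0, 0], "twist": [0, 0, 0]}, {"jaw": 0.6, "travel": [0, 0, 0], "twist": [0, 0, 0]}, {"jaw": 0.6, "travel": [0, -5, 0], "twist": [0, 0, 0]}, {"jaw": 0.6, "travel": [0, -10, 0], "twist": [0, 0, 0]}, {"jaw": 0.6, "travel": [0, -13.5, 0], "twist": [0, 0, 0]}]'

```text
time: 25.2
ee_pos: [0.5054, 0.2084, 0.1703]
ee_rot: [-1.558, 0.213, -0.213]
contact_force: [0.4, -0.5, 0.2]
finger_gap: 0.401
```

```bash
python3 -c "
from h import *
save('w18',bot.snapshot('wrist'))
im=bot.snapshot('top'); save('t18',im)
for b in bolts(im,bot.get_calibration('top')): print(np.round(b[:6],1),np.round(b[6]))
plan(.646,-.147,.16,73.3)
"
```

```text
[711.8  32.9  53.3  41.7 177.2 189. ] [262. 147.]
[ 646.7 -149.6   84.    24.8  163.7  201. ] [325. 166.]
cur [0.5069 0.2091 0.172 ] od 74.5 t 25.30 gap 0.401 F [-0.1  0.6 -0.2] q7 0.92
travel [22.94, 1.07, -30.59] |38.2| twist [-0.006, 0.02, 0.003]
```

View pics/w18.png

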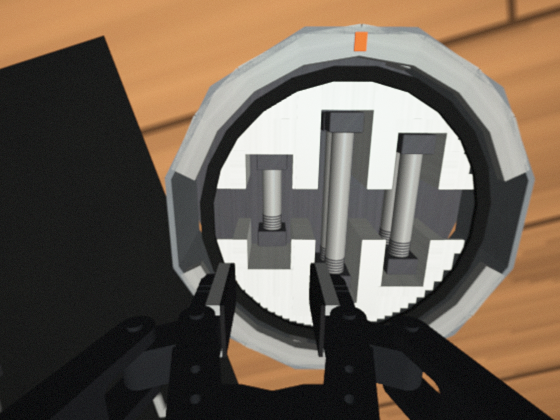

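drive_tool --plan '[{"jaw": 0.4, "travel": [18.4, 0, -24.5], "twist": [0, 0.02, 0]}, {"jaw": 0.4, "travel": [18.4, 0, -24.5], "twist": [0, 0.02, 0]}, {"jaw": 0.4, "travel": [18.4, 0, -24.5], "twist": [0, 0.02, 0]}, {"jaw": 0.4, "travel": [18.4, 0, -24.5], "twist": [0, 0.02, 0]}, {"jaw": 0.4, "travel": [18.4, 0, -24.5], "twist": [0, 0.02, 0]}]'

```text
time: 25.92
ee_pos: [0.6191, -0.0785, 0.1713]
ee_rot: [-1.553, 0.225, -0.232]
contact_force: [0.7, 0.0, 0.1]
finger_gap: 0.594
```

```bash
python3 -c "
from h import *
plan(.645,-.147,.08,73.3)
"
```

```text
cur [ 0.6191 -0.0785  0.1713] od 73.3 t 25.93 gap 0.594 F [0.7 0.  0.1] q7 1.53
travel [4.42, 9.1, -5.88] |11.7| twist [-0.006, 0.0, 0.003]
```

drive_tool --plan '[{"jaw": 0.4, "travel": [4.4, 4, -5.9], "twist": [-0.006, 0, 0.003]}, {"jaw": 0.4, "travel": [4.4, 8, -5.9], "twist": [-0.006, 0, 0.003]}, {"jaw": 0.4, "travel": [4.4, 9.1, -5.9], "twist": [-0.006, 0, 0.003]}, {"jaw": 0.4, "travel": [4.4, 9.1, -5.9], "twist": [-0.006, 0, 0.003]}]'

```text
time: 26.42
ee_pos: [0.6447, -0.1462, 0.08]
ee_rot: [-1.558, 0.228, -0.228]
contact_force: [-0.5, -0.1, 0.8]
finger_gap: 0.601
```

```bash
python3 -c "
from h import *
c=bot.get_calibration('wrist'); im=bot.snapshot('wrist'); save('w19',im); wbolts(im,c)
plan(.645,-.147,.019,73.3)
"
```

```text
shank px [272. 232.] xy 644.7 -145.9 LxW 81.4 23.5 ang 163.3 
shank px [553. 308.] xy 763.7 15.3 LxW 163.7 11.6 ang 177.8 edge
cur [ 0.6454 -0.146   0.0813] od 73.4 t 26.48 gap 0.601 F [0.  0.5 0.6] q7 1.69
travel [-0.02, 6.23, -0.12] |6.2| twist [-0.001, 0.001, 0.001]
```

View pics/w19.png

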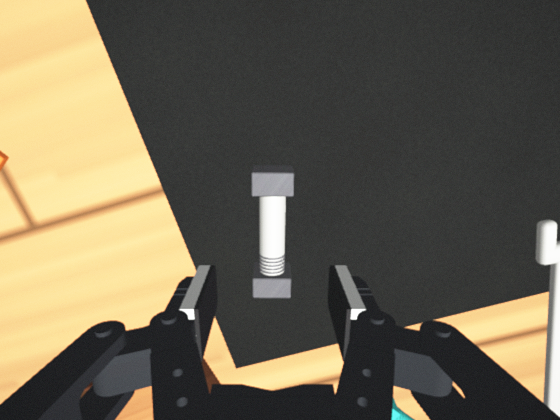

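drive_tool --plan '[{"jaw": 0.4, "travel": [-0.1, 4, 0], "twist": [0, 0, 0]}, {"jaw": 0.4, "travel": [-0.1, 6.2, 0], "twist": [0, 0, 0]}, {"jaw": 0.4, "travel": [-0.1, 6.2, 0], "twist": [0, 0, 0]}, {"jaw": 1, "travel": [-0.1, 6.2, 0], "twist": [0, 0, 0]}, {"jaw": 1, "travel": [-0.1, 6.2, 0], "twist": [0, 0, 0]}]'

```text
time: 27.1
ee_pos: [0.6454, -0.146, 0.0207]
ee_rot: [-1.558, 0.225, -0.231]
contact_force: [0.0, -1.4, 5.0]
finger_gap: 0.183
```

drive_tool --plan '[{"jaw": 1, "travel": [0, 0, 0], "twist": [0, 0, 0]}, {"jaw": 1, "travel": [0, 0, 0], "twist": [0, 0, 0]}, {"jaw": 1, "travel": [0, -5, 0], "twist": [0, 0, 0]}, {"jaw": 1, "travel": [0, -10, 0], "twist": [0, 0, 0]}, {"jaw": 1, "travel": [0, -14, 0], "twist": [0, 0, 0]}]'

```text
time: 27.72
ee_pos: [0.645, -0.1462, 0.1628]
ee_rot: [-1.558, 0.224, -0.232]
contact_force: [0.6, 0.0, -2.3]
finger_gap: 0.155
```

```bash
python3 -c "
from h import *
p=cad(0,-.052);plan(p[0],p[1],.16,74.2)
"
```

```text
cur [ 0.645  -0.1462  0.1628] od 73.4 t 27.73 gap 0.155 F [ 0.6  0.  -2.3] q7 1.66
travel [-23.57, 0.22, 29.92] |38.1| twist [-0.002, -0.015, 0.004]
```

drive_tool --plan '[{"jaw": 1, "travel": [-18, 0, 23], "twist": [0, -0.015, 0]}, {"jaw": 1, "travel": [-18, 0, 23], "twist": [0, -0.015, 0]}, {"jaw": 1, "travel": [-18, 0, 23], "twist": [0, -0.015, 0]}, {"jaw": 1, "travel": [-18, 0, 23], "twist": [0, -0.015, 0]}, {"jaw": 1, "travel": [-18, 0, 23], "twist": [0, -0.015, 0]}]'

```text
time: 28.35
ee_pos: [0.5368, 0.1289, 0.1623]
ee_rot: [-1.558, 0.211, -0.217]
contact_force: [1.4, 0.2, -2.1]
finger_gap: 0.152
```

```bash
python3 -c "
from h import *
p=cad(0,-.052);plan(p[0],p[1],.12,74.2)
"
```

```text
cur [0.5368 0.1289 0.1623] od 74.4 t 28.35 gap 0.152 F [ 1.4  0.2 -2.1] q7 1.11
travel [-5.22, 4.23, 6.75] |9.5| twist [-0.002, 0.003, 0.004]
```

drive_tool --plan '[{"jaw": 1, "travel": [-5.2, 0, 6.8], "twist": [0, 0, 0.004]}, {"jaw": 1, "travel": [-5.2, 2, 6.8], "twist": [0, 0, 0.004]}, {"jaw": 1, "travel": [-5.2, 4.2, 6.8], "twist": [0, 0, 0.004]}, {"jaw": 1, "travel": [-5.2, 4.2, 6.8], "twist": [0, 0, 0.004]}, {"jaw": 1, "travel": [-5.2, 4.2, 6.8], "twist": [0, 0, 0.004]}]'

```text
time: 28.98
ee_pos: [0.5058, 0.2079, 0.1211]
ee_rot: [-1.558, 0.214, -0.215]
contact_force: [0.3, 0.0, -1.6]
finger_gap: 0.151
```

```bash
python3 -c "
from h import *
save('w20',bot.snapshot('wrist'))
p=cad(0,-.052);plan(p[0],p[1],.056,74.2)
"
```

```text
cur [0.506  0.208  0.1213] od 74.3 t 29.02 gap 0.158 F [ 0.3 -0.2 -1.6] q7 0.96
travel [-0.12, 6.53, -0.05] |6.5| twist [-0.003, 0.002, 0.001]
```

View pics/w20.png

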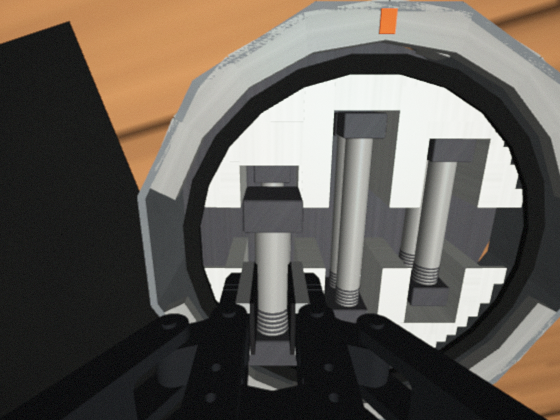

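drive_tool --plan '[{"jaw": 1, "travel": [-0.2, 2, -0.1], "twist": [0, 0, 0]}, {"jaw": 1, "travel": [-0.2, 4, -0.1], "twist": [0, 0, 0]}, {"jaw": 1, "travel": [-0.2, 5.5, -0.1], "twist": [0, 0, 0]}, {"jaw": 1, "travel": [-0.2, 6.5, -0.1], "twist": [0, 0, 0]}, {"jaw": 1, "travel": [-0.2, 6.5, -0.1], "twist": [0, 0, 0]}]'

```text
time: 29.65
ee_pos: [0.5038, 0.2075, 0.056]
ee_rot: [-1.558, 0.214, -0.216]
contact_force: [-0.2, -0.6, -2.7]
finger_gap: 0.155
```

drive_tool --plan '[{"jaw": 0.6, "travel": [0, 0, 0], "twist": [0, 0, 0]}, {"jaw": 0.6, "travel": [0, 0, 0], "twist": [0, 0, 0]}, {"jaw": 0.6, "travel": [0, -5, 0], "twist": [0, 0, 0]}, {"jaw": 0.6, "travel": [0, -10, 0], "twist": [0, 0, 0]}, {"jaw": 0.6, "travel": [0, -16, 0], "twist": [0, 0, 0]}]'

```text
time: 30.28
ee_pos: [0.5033, 0.2069, 0.2177]
ee_rot: [-1.558, 0.215, -0.216]
contact_force: [0.4, 1.1, 0.2]
finger_gap: 0.399
```

```bash
python3 -c "
from h import *
save('w21',bot.snapshot('wrist'))
im=bot.snapshot('top'); save('t21',im)
c=bot.get_calibration('top')
L=[ray(c,ce,.006)[:2] for a,ce,_ in blobs(im,(3,190,170),(14,255,255),15)];print(L)
plan(.465,-.359,.25,-58.7,False)
"
```

```text
[array([ 0.55610528, -0.30633406]), array([ 0.37345219, -0.41719223])]
cur [0.5066 0.2081 0.2229] od 74.3 t 30.38 gap 0.403 F [ 1.3  0.1 -0.8] q7 0.91
travel [11.39, -3.24, -55.68] |56.9| twist [-0.014, 2.321, -0.009]
```

View pics/w21.png

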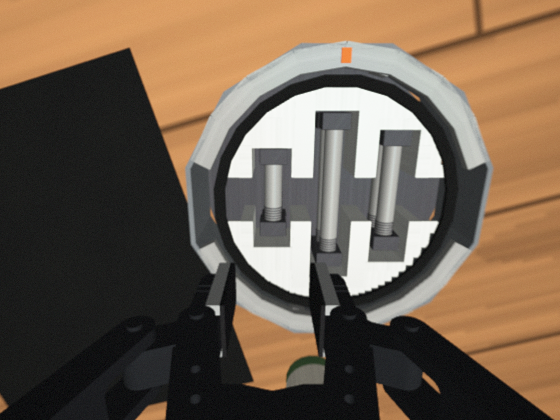

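View pics/t21.png

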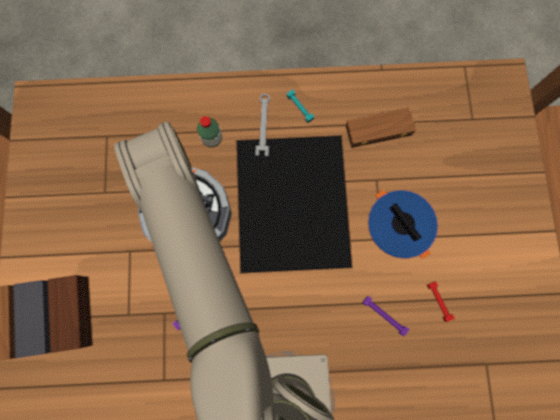

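All six bolts are in their slots, the mat is empty, and the wrench, oil bottle and mould are undisturbed. Next is the lid.

drive_tool --plan '[{"jaw": 0.4, "travel": [6, 0, -28], "twist": [0, 0.9, 0]}, {"jaw": 0.4, "travel": [6, 0, -28], "twist": [0, 0.9, 0]}, {"jaw": 0.4, "travel": [6, 0, -28], "twist": [0, 0.9, 0]}, {"jaw": 0.4, "travel": [6, 0, -28], "twist": [0, 0.9, 0]}, {"jaw": 0.4, "travel": [6, 0, -28], "twist": [0, 0.9, 0]}]'

```text
time: 31.0
ee_pos: [0.4879, -0.0811, 0.2207]
ee_rot: [-1.353, 0.914, -0.921]
contact_force: [1.0, 0.3, -0.2]
finger_gap: 0.594
```

```bash
python3 -c "
from h import *
plan(.465,-.359,.2,-58.7,False)
"
```

```text
cur [ 0.4879 -0.0811  0.2207] od 22.2 t 31.00 gap 0.594 F [ 1.   0.3 -0.2] q7 0.51
travel [24.87, 1.78, -12.64] |28.0| twist [-0.008, 1.411, -0.014]
```

drive_tool --plan '[{"jaw": 0.4, "travel": [24.9, 1.8, -12.6], "twist": [0, 0.9, 0]}, {"jaw": 0.4, "travel": [24.9, 1.8, -12.6], "twist": [0, 0.9, 0]}, {"jaw": 0.4, "travel": [24.9, 1.8, -12.6], "twist": [0, 0.9, 0]}, {"jaw": 0.4, "travel": [24.9, 1.8, -12.6], "twist": [0, 0.9, 0]}, {"jaw": 0.4, "travel": [24.9, 1.8, -12.6], "twist": [0, 0.9, 0]}]'

```text
time: 31.62
ee_pos: [0.4642, -0.3625, 0.1997]
ee_rot: [-0.901, 1.579, -1.577]
contact_force: [1.5, 0.2, -0.2]
finger_gap: 0.602
```

```bash
python3 -c "
from h import *
plan(.465,-.359,.14,-58.7,False)
"
```

```text
cur [ 0.4642 -0.3625  0.1997] od -29.9 t 31.62 gap 0.602 F [ 1.5  0.2 -0.2] q7 0.40
travel [-0.27, 5.97, -0.14] |6.0| twist [-0.003, 0.503, -0.014]
```

drive_tool --plan '[{"jaw": 0.4, "travel": [-0.3, 3, -0.1], "twist": [0, 0.5, 0]}, {"jaw": 0.4, "travel": [-0.3, 6, -0.1], "twist": [0, 0.5, 0]}, {"jaw": 0.4, "travel": [-0.3, 6, -0.1], "twist": [0, 0.5, 0]}, {"jaw": 0.4, "travel": [-0.3, 6, -0.1], "twist": [0, 0.5, 0]}, {"jaw": 0.4, "travel": [-0.3, 6, -0.1], "twist": [0, 0.5, 0]}]'

```text
time: 32.25
ee_pos: [0.4657, -0.3591, 0.1401]
ee_rot: [-0.526, 1.908, -1.9]
contact_force: [0.3, 0.5, 0.2]
finger_gap: 0.6
```

```bash
python3 -c "
from h import *
c=bot.get_calibration('wrist'); im=bot.snapshot('wrist'); save('w22',im)
for a,ce,_ in blobs(im,(3,170,150),(15,255,255),100): print(a,ce,ray(c,ce,.006))
plan(.465,-.359,.14,-58.7,False)
"
```

```text
823 [272.61846902  66.67922236] [ 0.55447076 -0.30375073  0.006     ]
351 [270.51851852 321.        ] [ 0.37356435 -0.4131617   0.006     ]
cur [ 0.4657 -0.3591  0.1402] od -58.4 t 32.30 gap 0.601 F [-0.4 -0.8 -0.5] q7 -0.00
travel [0.06, 0.02, -0.04] |0.1| twist [0.0, 0.006, -0.014]
```

View pics/w22.png

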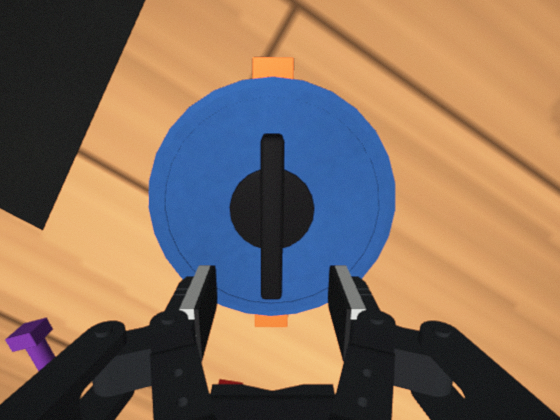

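drive_tool --plan '[{"jaw": 0.4, "travel": [0, 4, 0], "twist": [0, 0.006, -0.014]}, {"jaw": 0.4, "travel": [0, 8, 0], "twist": [0, 0.006, -0.014]}, {"jaw": 0.4, "travel": [0, 10.5, 0], "twist": [0, 0.006, -0.014]}, {"jaw": 0.4, "travel": [0, 10.7, 0], "twist": [0, 0.006, -0.014]}, {"jaw": 0.4, "travel": [0, 10.7, 0], "twist": [0, 0.006, -0.014]}]'

```text
time: 32.92
ee_pos: [0.4674, -0.3587, 0.0343]
ee_rot: [-0.535, 1.912, -1.913]
contact_force: [0.3, 0.2, -1.0]
finger_gap: 0.598
```

```bash
python3 -c "
from h import *
plan(.4645,-.3588,.032,-58.7,False)
"
```

```text
cur [ 0.4674 -0.3587  0.0343] od -58.7 t 32.92 gap 0.598 F [ 0.3  0.2 -1. ] q7 0.06
travel [0.25, 0.23, -0.15] |0.4| twist [-0.001, 0.0, -0.001]
```

drive_tool --plan '[{"jaw": 0.4, "travel": [0.25, 0.1, -0.15], "twist": [0, 0, 0]}, {"jaw": 1, "travel": [0.25, 0.1, -0.15], "twist": [0, 0, 0]}, {"jaw": 1, "travel": [0.25, 0.1, -0.15], "twist": [0, 0, 0]}, {"jaw": 1, "travel": [0.25, 0.1, -0.15], "twist": [0, 0, 0]}, {"jaw": 1, "travel": [0.25, 0.1, -0.15], "twist": [0, 0, 0]}]' --squeeze 100

```text
time: 33.55
ee_pos: [0.4648, -0.359, 0.0341]
ee_rot: [-0.534, 1.911, -1.913]
contact_force: [-1.3, 1.3, 5.9]
finger_gap: 0.167
```

drive_tool --plan '[{"jaw": 1, "travel": [0, 0, 0], "twist": [0, 0, 0]}, {"jaw": 1, "travel": [0, -2, 0], "twist": [0, 0, 0]}, {"jaw": 1, "travel": [0, -6, 0], "twist": [0, 0, 0]}, {"jaw": 1, "travel": [0, -11, 0], "twist": [0, 0, 0]}, {"jaw": 1, "travel": [0, -15, 0], "twist": [0, 0, 0]}]'

```text
time: 34.17
ee_pos: [0.4641, -0.3592, 0.1868]
ee_rot: [-0.533, 1.91, -1.914]
contact_force: [1.3, 0.2, -4.6]
finger_gap: 0.166
```

```bash
python3 -c "
from h import *
p=cad(0,0);plan(p[0],p[1],.20,-15.8,False)
save('w23',bot.snapshot('wrist'))
"
```

```text
cur [ 0.4641 -0.3592  0.1868] od -58.7 t 34.17 gap 0.166 F [ 1.3  0.2 -4.6] q7 -0.05
travel [-36.72, -1.37, -49.91] |62.0| twist [-0.003, -0.749, -0.001]
```

View pics/w23.png

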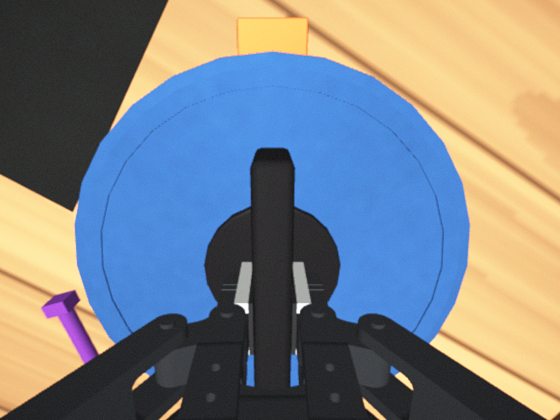

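drive_tool --plan '[{"jaw": 1, "travel": [-18, -1.5, -24.5], "twist": [0, -0.35, 0]}, {"jaw": 1, "travel": [-18, -1.5, -24.5], "twist": [0, -0.35, 0]}, {"jaw": 1, "travel": [-18, -1.5, -24.5], "twist": [0, -0.35, 0]}, {"jaw": 1, "travel": [-18, -1.5, -24.5], "twist": [0, -0.35, 0]}, {"jaw": 1, "travel": [-18, -1.5, -24.5], "twist": [0, -0.35, 0]}]'

```text
time: 34.85
ee_pos: [0.4916, -0.056, 0.2058]
ee_rot: [-0.804, 1.68, -1.69]
contact_force: [1.8, 1.0, -4.1]
finger_gap: 0.166
```

```bash
python3 -c "
from h import *
p=cad(0,0);plan(p[0],p[1],.20,-15.8,False)
"
```

```text
cur [ 0.4916 -0.056   0.2058] od -38.7 t 34.85 gap 0.166 F [ 1.8  1.  -4.1] q7 -0.54
travel [-26.22, 0.53, -17.5] |31.5| twist [-0.008, -0.4, -0.001]
```

drive_tool --plan '[{"jaw": 1, "travel": [-26.2, 0.5, -17.5], "twist": [-0.008, -0.4, 0]}, {"jaw": 1, "travel": [-26.2, 0.5, -17.5], "twist": [-0.008, -0.4, 0]}, {"jaw": 1, "travel": [-26.2, 0.5, -17.5], "twist": [-0.008, -0.4, 0]}, {"jaw": 1, "travel": [-26.2, 0.5, -17.5], "twist": [-0.008, -0.4, 0]}, {"jaw": 1, "travel": [-26.2, 0.5, -17.5], "twist": [-0.008, -0.4, 0]}]'

```text
time: 35.48
ee_pos: [0.5183, 0.2549, 0.2009]
ee_rot: [-1.064, 1.411, -1.408]
contact_force: [1.7, -0.4, -2.8]
finger_gap: 0.167
```

drive_tool --plan '[{"jaw": 1, "travel": [0, 0, 0], "twist": [0, 0, 0]}]'

```text
time: 35.6
ee_pos: [0.5169, 0.2607, 0.2003]
ee_rot: [-1.07, 1.405, -1.403]
contact_force: [0.3, -0.6, -4.9]
finger_gap: 0.166
```

```bash
python3 -c "
from h import *
p=cad(0,0);plan(p[0],p[1],.15,-15.8,False)
for n in('wrist','side','top'): save('24'+n,bot.snapshot(n))
print(bot.get_state()['qpos'])
"
```

```text
cur [0.5169 0.2607 0.2003] od -15.4 t 35.60 gap 0.166 F [ 0.3 -0.6 -4.9] q7 -0.53
travel [0.21, 5.03, 0.28] |5.0| twist [0.001, 0.008, -0.001]
[-1.34150975  0.37781375  1.01301669  1.69007189 -0.33569791  1.26087337
 -0.53335705]
```

View pics/24wrist.png

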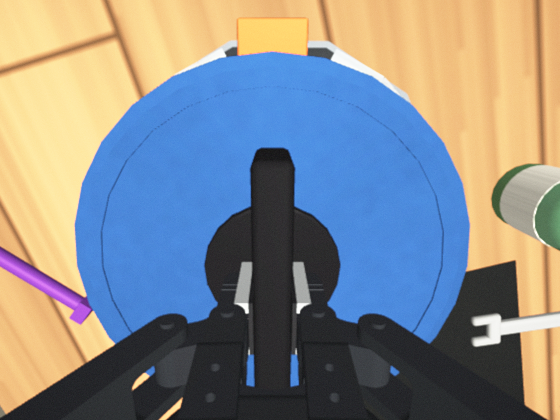

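View pics/24side.png

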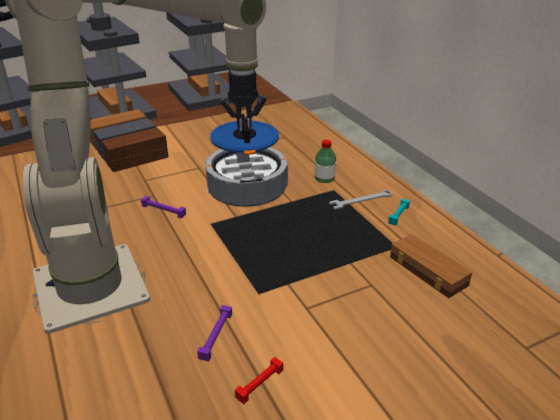

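```bash
cat > lidfit.py <<'E'
from h import *
from scipy.optimize import least_squares
s=bot.get_state();c=bot.get_calibration('wrist'); im=bot.snapshot('wrist')
R=Rn.from_rotvec(s['ee_rot']).as_matrix();p=s['ee_pos']
zt=p[2]-.034+.008
hsv=cv2.cvtColor(im,cv2.COLOR_RGB2HSV);m=cv2.inRange(hsv,np.array((100,120,60)),np.array((125,255,255)))
cn=max(cv2.findContours(m,0,cv2.CHAIN_APPROX_NONE)[0],key=len)[:,0]
cn=cn[(cn[:,1]<290)&~((abs(cn[:,0]-272)<42)&(cn[:,1]<70))]
cn=cn[(abs(cn[:,0]-272)>60)|(cn[:,1]<80)]
P=np.array([(R.T@(ray(c,q,zt)-p)) for q in cn])[:,[0,2]]*1000
r=least_squares(lambda v:np.hypot(P[:,0]-v[0],P[:,1]-v[1])-v[2],[0,0,100],loss='soft_l1')
print('lid centre in tool x,z mm',r.x,'rms',np.sqrt(np.mean(r.fun**2)),len(P))
o=[(a,ce,(R.T@(ray(c,ce,zt)-p))*1000) for a,ce,_ in blobs(im,(3,150,150),(22,255,255),300)];print([ (a,np.round(ce),np.round(v)) for a,ce,v in o if ce[1]<100])
E
python3 lidfit.py
```

```text
lid centre in tool x,z mm [-2.24766832 -1.04665684 96.60366287] rms 24.491832188675335 666
[]
```

```bash
sed -i 's/^cn=cn\[(abs(cn\[:,0\]-272)>60).*$/cn=cn[(abs(cn[:,0]-272)>150)|(cn[:,1]<130)]/' lidfit.py; sed -i "s/,0)&(ce/&/" lidfit.py; python3 lidfit.py
```

```text
lid centre in tool x,z mm [-1.09459304 -1.01954557 97.46711688] rms 0.2710636220080052 564
[]
```

```bash
python3 -c "
from h import *
plan(.5187,.257,.128,-15.8,False)
"
```

```text
cur [0.5186 0.2532 0.2013] od -16.0 t 35.85 gap 0.166 F [ 0.4 -0.  -4.7] q7 -0.53
travel [-0.36, 7.33, -0.09] |7.3| twist [0.0, -0.003, -0.002]
```

drive_tool --plan '[{"jaw": 1, "travel": [-0.4, 2, -0.1], "twist": [0, 0, 0]}, {"jaw": 1, "travel": [-0.4, 4, -0.1], "twist": [0, 0, 0]}, {"jaw": 1, "travel": [-0.4, 6, -0.1], "twist": [0, 0, 0]}, {"jaw": 1, "travel": [-0.4, 7.3, -0.1], "twist": [0, 0, 0]}, {"jaw": 1, "travel": [-0.4, 7.3, -0.1], "twist": [0, 0, 0]}]'

```text
time: 36.48
ee_pos: [0.5183, 0.257, 0.1271]
ee_rot: [-1.065, 1.413, -1.411]
contact_force: [-0.5, 1.0, -4.1]
finger_gap: 0.164
```

```bash
python3 -c "
from h import *
plan(.5187,.257,.108,-15.8,False)
for n in('wrist','side'): save('25'+n,bot.snapshot(n))
im=cv2.imread('pics/25side.png');cv2.imwrite('pics/25s.png',cv2.resize(im[80:220,180:310],None,fx=4,fy=4,interpolation=2))
"
```

```text
cur [0.5183 0.257  0.1271] od -16.0 t 36.48 gap 0.164 F [-0.5  1.  -4.1] q7 -0.48
travel [-0.01, 1.91, 0.04] |1.9| twist [0.001, -0.003, -0.0]
```

View pics/25wrist.png

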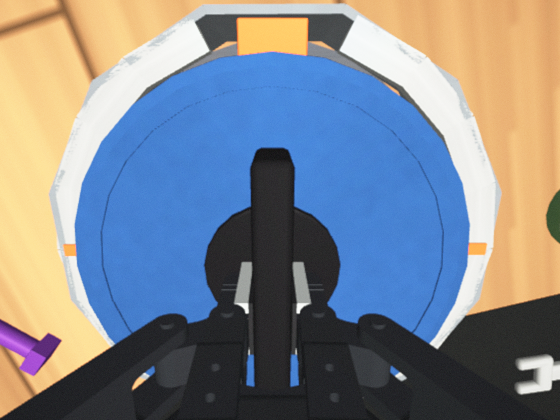

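View pics/25s.png

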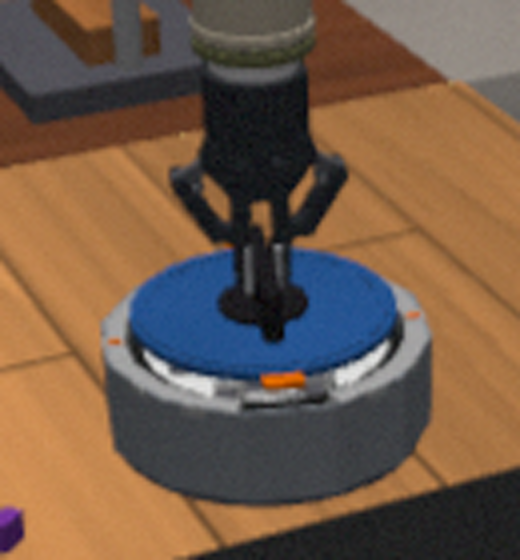

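drive_tool --plan '[{"jaw": 1, "travel": [0, 0.8, 0.1], "twist": [0, 0, 0]}, {"jaw": 1, "travel": [0, 1.5, 0.1], "twist": [0, 0, 0]}, {"jaw": 1, "travel": [0, 2.0, 0.1], "twist": [0, 0, 0]}, {"jaw": 1, "travel": [0, 2.0, 0.1], "twist": [0, 0, 0]}]'

```text
time: 37.08
ee_pos: [0.5199, 0.257, 0.1082]
ee_rot: [-1.063, 1.412, -1.41]
contact_force: [1.0, -0.3, -5.2]
finger_gap: 0.166
```

```bash
python3 -c "
from h import *
plan(.5187,.257,.099,-15.8,False)
save('26w',bot.snapshot('wrist'))
"
```

```text
cur [0.5199 0.257  0.1082] od -16.0 t 37.08 gap 0.166 F [ 1.  -0.3 -5.2] q7 -0.47
travel [0.04, 0.92, -0.11] |0.9| twist [0.0, -0.003, -0.002]
```

View pics/26w.png

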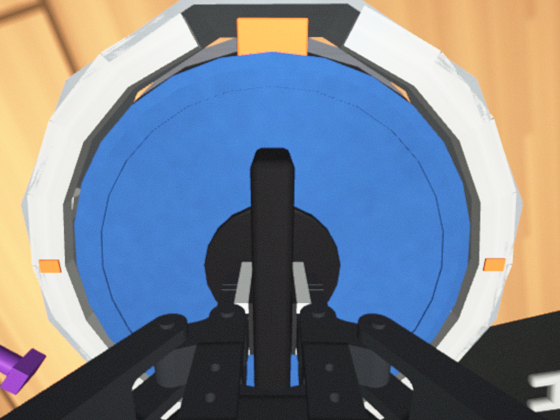

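drive_tool --plan '[{"jaw": 1, "travel": [0, 0.4, 0], "twist": [0, 0, 0]}, {"jaw": 1, "travel": [0, 0.9, 0], "twist": [0, 0, 0]}, {"jaw": 1, "travel": [0, 0.9, 0], "twist": [0, 0, 0]}, {"jaw": 1, "travel": [0, 0.9, 0], "twist": [0, 0, 0]}]'

```text
time: 37.62
ee_pos: [0.5205, 0.2573, 0.1003]
ee_rot: [-1.061, 1.412, -1.41]
contact_force: [-2.9, -1.1, 5.9]
finger_gap: 0.166
```

```bash
python3 -c "
from h import *
plan(.5187,.257,.0995,-105.8,False)
save('27w',bot.snapshot('wrist'))
print(bot.get_state()['qpos'])
"
```

```text
cur [0.5205 0.2573 0.1003] od -16.0 t 37.62 gap 0.166 F [-2.9 -1.1  5.9] q7 -0.46
travel [0.08, 0.08, -0.17] |0.2| twist [0.002, 1.568, -0.003]
[-1.26554739  0.49894743  0.92637734  1.78404279 -0.45002559  1.0833218
 -0.45983286]
```

View pics/27w.png

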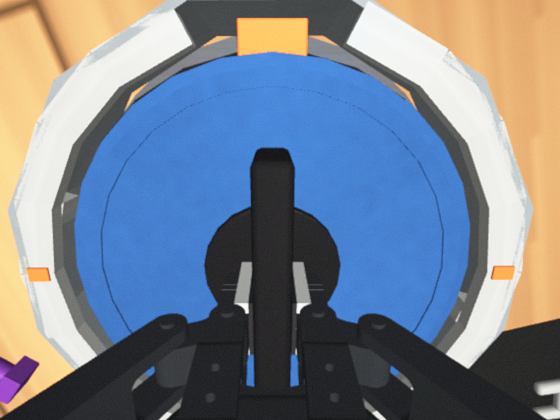

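drive_tool --plan '[{"jaw": 1, "travel": [0, 0.2, -0.1], "twist": [0, 0, 0]}, {"jaw": 1, "travel": [0, 0.2, -0.1], "twist": [0, 0.12, 0]}, {"jaw": 1, "travel": [0, 0.2, -0.1], "twist": [0, 0.24, 0]}, {"jaw": 1, "travel": [0, 0.2, -0.1], "twist": [0, 0.3, 0]}]'

```text
time: 38.17
ee_pos: [0.5205, 0.2571, 0.0992]
ee_rot: [-0.871, 1.624, -1.622]
contact_force: [-1.4, -3.4, 8.1]
finger_gap: 0.164
```

```bash
python3 -c "
from h import *
plan(.519,.257,.0995,-105.8,False)
print(bot.get_state()['qpos'],bot.get_state()['torque'])
save('28w',bot.snapshot('wrist'))
"
```

```text
cur [0.5205 0.2571 0.0992] od -33.4 t 38.17 gap 0.164 F [-1.4 -3.4  8.1] q7 -0.72
travel [0.09, -0.03, -0.11] |0.1| twist [0.002, 1.264, -0.004]
[-1.30957575  0.53179857  0.99346486  1.7881649  -0.5004859   1.09387484
 -0.7239647 ] [-0.76294579  0.41034555 -0.00376868]
```

View pics/28w.png

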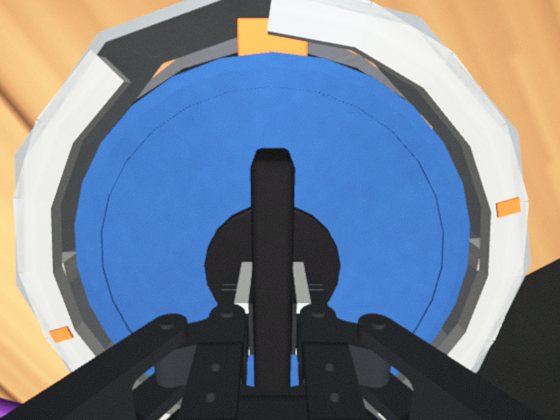

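drive_tool --plan '[{"jaw": 1, "travel": [0, 0.1, -0.1], "twist": [0, 0.12, 0]}, {"jaw": 1, "travel": [0, 0.1, -0.1], "twist": [0, 0.24, 0]}, {"jaw": 1, "travel": [0, 0.1, -0.1], "twist": [0, 0.36, 0]}, {"jaw": 1, "travel": [0, 0.1, -0.1], "twist": [0, 0.42, 0]}]'

```text
time: 38.72
ee_pos: [0.5204, 0.2569, 0.099]
ee_rot: [-0.545, 1.902, -1.9]
contact_force: [-2.7, -4.3, 8.0]
finger_gap: 0.17
```

```bash
python3 -c "
from h import *
plan(.519,.257,.0995,-105.8,False)
print(bot.get_state()['qpos'],bot.get_state()['torque'])
save('29w',bot.snapshot('wrist'))
"
```

```text
cur [0.5204 0.2569 0.099 ] od -57.8 t 38.73 gap 0.170 F [-2.7 -4.3  8. ] q7 -1.09
travel [0.11, -0.05, -0.08] |0.1| twist [0.002, 0.838, -0.004]
[-1.36629053  0.58632244  1.087623    1.79155123 -0.5768873   1.11858908
 -1.09137237] [-1.01144982  0.65404003  0.05975649]
```

View pics/29w.png

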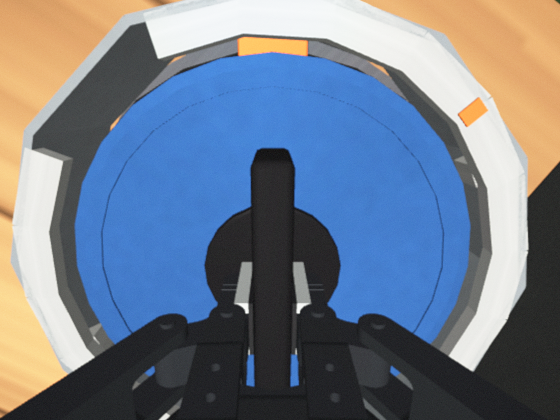

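drive_tool --plan '[{"jaw": 1, "travel": [0.1, 0.1, -0.1], "twist": [0, 0.12, 0]}, {"jaw": 1, "travel": [0.1, 0.1, -0.1], "twist": [0, 0.24, 0]}, {"jaw": 1, "travel": [0.1, 0.1, -0.1], "twist": [0, 0.36, 0]}, {"jaw": 1, "travel": [0.1, 0.1, -0.1], "twist": [0, 0.42, 0]}]'

```text
time: 39.28
ee_pos: [0.5201, 0.2566, 0.099]
ee_rot: [-0.141, 2.149, -2.146]
contact_force: [-1.0, -3.9, 8.7]
finger_gap: 0.164
```

```bash
python3 -c "
from h import *
plan(.519,.257,.0995,-105.8,False)
print(bot.get_state()['qpos'],bot.get_state()['torque'])
"
```

```text
cur [0.5201 0.2566 0.099 ] od -82.2 t 39.27 gap 0.164 F [-1.  -3.9  8.7] q7 -1.46
travel [0.1, -0.05, -0.05] |0.1| twist [0.002, 0.413, -0.006]
[-1.41556415  0.64989008  1.17874023  1.79563716 -0.65922956  1.15017238
 -1.45556271] [-0.83712141  0.38870105  0.01844713]
```

drive_tool --plan '[{"jaw": 1, "travel": [0.1, 0.1, 0], "twist": [0, 0.12, 0]}, {"jaw": 1, "travel": [0.1, 0.1, 0], "twist": [0, 0.24, 0]}, {"jaw": 1, "travel": [0.1, 0.1, 0], "twist": [0, 0.36, 0]}, {"jaw": 1, "travel": [0.1, 0.1, 0], "twist": [0, 0.42, 0]}, {"jaw": 1, "travel": [0.1, 0.1, 0], "twist": [0, 0.42, 0]}]'

```text
time: 39.9
ee_pos: [0.5198, 0.2564, 0.0988]
ee_rot: [-0.303, -2.075, 2.069]
contact_force: [-1.4, -0.5, 9.3]
finger_gap: 0.165
```

```bash
python3 -c "
from h import *
plan(.519,.257,.0995,-105.8,False)
print(bot.get_state()['qpos'],bot.get_state()['torque'])
save('30w',bot.snapshot('wrist'))
"
```

```text
cur [0.5198 0.2564 0.0988] od -106.3 t 39.90 gap 0.165 F [-1.4 -0.5  9.3] q7 -1.82
travel [0.09, -0.07, -0.03] |0.1| twist [0.004, -0.008, -0.006]
[-1.44987263  0.71361219  1.25411966  1.79874113 -0.73581305  1.18533441
 -1.82081319] [-0.50957315  0.77226459  0.02222934]
```

View pics/30w.png

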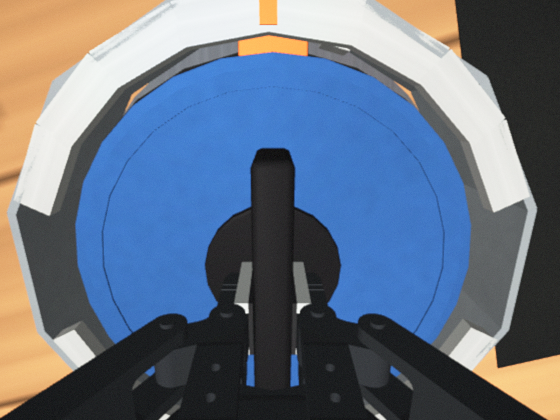

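drive_tool --plan '[{"jaw": 1, "travel": [0.1, -0.1, 0], "twist": [0, 0, 0]}, {"jaw": 1, "travel": [0.1, -0.25, 0], "twist": [0, 0, 0]}, {"jaw": 1, "travel": [0.1, -0.25, 0], "twist": [0, 0, 0]}]'

```text
time: 40.33
ee_pos: [0.5196, 0.2564, 0.1019]
ee_rot: [-0.305, -2.076, 2.069]
contact_force: [2.5, -1.6, 3.4]
finger_gap: 0.168
```

drive_tool --plan '[{"jaw": 0.6, "travel": [0, 0, 0], "twist": [0, 0, 0]}, {"jaw": 0.6, "travel": [0, 0, 0], "twist": [0, 0, 0]}, {"jaw": 0.6, "travel": [0, 0, 0], "twist": [0, 0, 0]}]'

```text
time: 40.7
ee_pos: [0.5194, 0.2566, 0.1017]
ee_rot: [-0.304, -2.076, 2.069]
contact_force: [0.2, 0.1, 0.7]
finger_gap: 0.4
```

drive_tool --plan '[{"jaw": 0.6, "travel": [0, -3, 0], "twist": [0, 0, 0]}, {"jaw": 0.6, "travel": [0, -7, 0], "twist": [0, 0, 0]}, {"jaw": 0.6, "travel": [0, -12, 0], "twist": [0, 0, 0]}, {"jaw": 0.6, "travel": [0, -12, 0], "twist": [0, 0, 0]}]'

```text
time: 41.2
ee_pos: [0.52, 0.2566, 0.2251]
ee_rot: [-0.308, -2.082, 2.066]
contact_force: [0.8, 0.6, -0.6]
finger_gap: 0.403
```

```bash
python3 -c "
from h import *
plan(.519,.257,.2,-105.8,False)
print(bot.get_state()['qpos'])
for n in('wrist','side','top'): save('31'+n,bot.snapshot(n))
im=cv2.imread('pics/31side.png');cv2.imwrite('pics/31s.png',cv2.resize(im[100:220,180:310],None,fx=4,fy=4,interpolation=2))
"
```

```text
cur [0.52   0.2566 0.2251] od -106.2 t 41.20 gap 0.403 F [ 0.8  0.6 -0.6] q7 -1.97
travel [0.13, 2.51, 0.01] |2.5| twist [0.009, -0.008, -0.01]
[-1.50865613  0.51139461  1.30893336  1.6682537  -0.50926015  1.34519432
 -1.97335881]
```

View pics/31wrist.png

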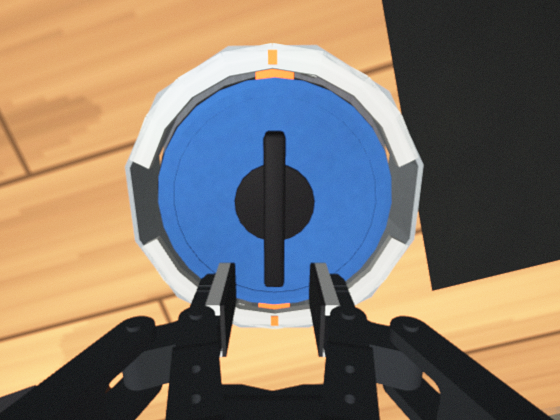

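View pics/31s.png

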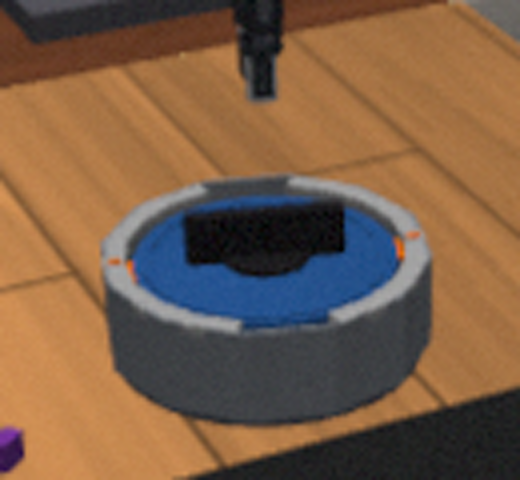

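View pics/31side.png

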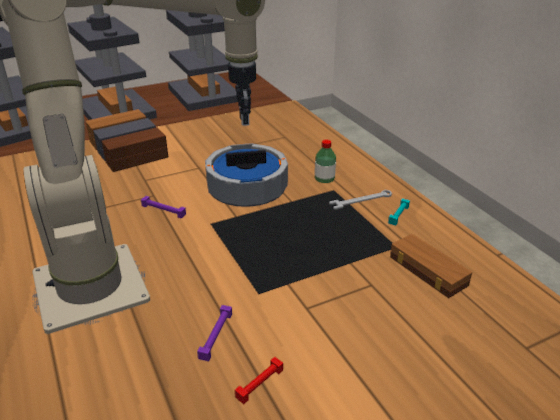

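View pics/31top.png

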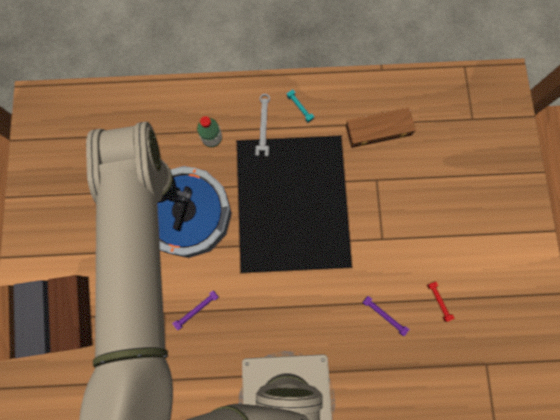

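The mat is empty, the lid is locked with its lugs at the marks, and the bystanders and decoys are where they started. I'm handing in.

```bash
python3 -c "
from h import *
print(bot.close_job())"
```

```text
the job is handed in; nothing more can be done
None
```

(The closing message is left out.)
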